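# Clamp a glued pestle-rest blank in the screw press

## Robot

A 6-joint arm with a two-finger parallel gripper is mounted at the origin on the work surface. World frame = base frame: x ahead of the robot, y to its left, z up, the work surface at z = 0. Lengths are in m, angles in rad, forces in N, time in s.
With the tool pointing down it reaches from about 0.25 to 0.725 m from the base axis. Payload 4 kg.
Tool frame: the origin (TCP) lies on the centre line of the jaws, within the pads' length; the fingertips stand 17 mm ahead of it and the grasp point (between the pads) lies 2 mm behind it; z points along the fingers, y is the line along which they close (so a half turn about z gives the same grasp; the last joint's range is limited). The gripper opens to 85 mm and grips with 20 to 120 N. Pads are 22 mm wide; open, the fingers measure 114 mm over their backs; the gripper's body (76 mm by 85 mm) begins 54 mm behind the grasp point. The pads swing forward as they close: fully open they stand 13 mm farther back than shut.
Start: joints at [-1.223, 0.241, 0.005, 1.335, 0, 1.571], TCP at [0.17, -0.47, 0.248] pointing down, gripper open.
Joint ranges: [-2.72, 2.72], [-1.05, 1.87], [-1.09, 1.28], [-1.99, 2.15], [-1.42, 1.44], [-3.14, 3.14]. Speed limits (rad/s): [2.79, 2.79, 3.14, 3.14, 3.14, 3.14].

## Interface

Orientations are given as a unit quaternion [x, y, z, w].
In Python, from workcell import bot, camera, get_calibration gives the robot as it stands.
- The arm moves only by the tool apply_moves, never from a script. Its argument "steps" is a list of rows, each a list of 3 entries, a list of its own where there are three numbers: the shift along the tool's x, y, z as a fraction of full scale, then the turn, a rotation vector about the tool's x, y, z as a fraction of full scale, then the opening, from 0 (shut) to 1 (fully open). A call has exactly 8 rows; each row shifts and turns the commanded pose from where the row before left it, along the tool's axes as they then stand; what a row does not reach is not made up. Full scale, the value 1, is 20 cm for a shift and pi rad for a turn. A row lasts 1/12 s, in which the tool goes at most 41.7 mm and 7.16 degrees, less where a joint would pass 70% of its speed; a pose out of reach is approached as far as the arm can. A call with a number of a shift or a turn outside -1 to 1 is refused whole. A call with a gripper value outside its range is refused whole. The fingers move at their own pace and stop on an object; the grip force is fixed at half the most. Time passes only in rows, so rows that do not move let the fingers close, or fill a call up. It gives the time, the measured TCP pose, the force, the opening and the grip force at its end, in the units of the state.
- bot.get_obs(): the state, without advancing time (a new reading comes with each control period).
- camera(name): name is "scene" or "top" or "wrist"; returns (picture, depth): 480x640x3 uint8, red, green, blue; 480x640 float32, m along the optical axis (not along the pixel's ray), 0 where there is no reading.
- get_calibration(name): a dict with "fov_y" (degrees; the focal length in pixels is half the picture's height over the tangent of half this angle, whatever the lens; pixels are square), "cx", "cy" (the principal point, pixels), "rvec" (rotation vector, rad) and "tvec" (3), from world to camera coordinates, as OpenCV has them. Camera axes: x right, y down, z forward; pixel columns grow to the right and rows downward; lengths in m; the calibration is good to about 2 mm. The wrist camera is an equidistant fisheye: a pixel r from the principal point sees the ray r / f radians off the axis. A picture is of the moment at which its call begins: read the wrist's pose just before it. get_calibration takes no time and is no camera call; for the wrist camera it gives the pose at the moment of the call.
- bot.job_done(): hands the job in; it is judged then, once.
The state is a dict: "clock": time; "joint_pos": joint angles; "joint_vel": joint speeds; "tau": joint torques, N m; "eef_pos": TCP position; "tool_rot": TCP orientation; "ft_force": force on the tool from outside, world axes, zero at the start; "ft_torque": the same for the moment, N m; "grip_width": finger opening in m; "grasp_force": force on a finger pad.
Only numpy, scipy, OpenCV 4.12 (cv2) and the standard library are available. Lean on these libraries where they do the work, as an engineer would, in place of code of your own. Each camera call takes 0.05 s, during which the arm holds its last target. There are 200 camera calls.

## Task

Set the freshly glued wooden blank flat in the pocket of the press's sled, slide the sled fully home under the screw, then wind the press down until its foot just touches the blank and add half a turn more, no further. Leave it clamped like that, let go of everything, and do not disturb the other things on the board.

Things in the scene. Friction and masses are not known exactly. Their poses are not given: they have to be found in the camera images.
- blank: Loose glued-up wooden block (dark wood below, lighter wood above, pale glue line between), 90 x 54 x 36 mm, 0.16 kg nominal. Origin at the centre of its underside; x along the 90 mm length, y along the 54 mm width, z up. Starts lying flat on the board, 22 mm above the work surface.
- press: Fixed green portal screw press, 0.3 m tall; base plate 170 (x) x 200 (y) x 14 mm. Origin under the screw axis at the base's underside; z up. The sled comes out towards its -x. Posts 22 mm thick at y = +-80 mm carry a crossbeam 44 mm (x) x 200 mm (y), 148 to 180 mm above the origin. A screw through the beam carries a flat round foot, 48 mm wide, facing down.
- sled: Aluminium sled, 12 mm thick, sliding freely (about 3 N) along the press's x; axes parallel to the press's. Origin at its underside below the pocket's centre, 14 mm above the press's origin height. Starts 120 to 150 mm out (press x = -0.12 to -0.15); fully home, against a stop, its origin is on the screw axis (press x = 0) and the pocket is under the foot.
- pocket (a point): Centre of the pocket's floor on the sled. Takes the blank, length along the sled's x (either way round), 4.5 mm play all round. Lips 8 mm high, 5 mm thick: at both ends (inner faces x = +-49.5 mm) and at the corners of the long sides (inner faces y = +-31.5 mm, only at 36 < |x| < 50 mm); mid-side is open to the floor for fingers.
- sled_handle (a point): Centre height to grip on the red upright handle of the sled (24 mm wide, 32 mm tall, its top 15 mm above this point), 125 mm from the sled's origin towards its -x.
- wheel_axis (a point): Point on the screw axis at the height of the crank knob's middle; sinks with the screw, 20 mm per turn. The foot below is on a stem screwed out by an unknown amount each time: the gap between foot and blank is 3 to 27 mm at the start and must be found by feel. The foot is sprung: it yields only at 110 N, then 4 N per mm.
- crank_knob (a point): Middle of the black upright crank knob on top of the press, 20 mm across, 40 mm tall, free to spin on its pin, 50 mm from the screw axis; it goes round with the red crank and sinks 20 mm per turn.
- wheel (a joint): Angle of the crank in rad; grows clockwise seen from above, which drives the screw down 20 mm per turn. Starts between 0 and 0.6, turns to 17; stays where it is left. Turning it free takes about 9 N along the path at the knob (what is left while paused may be some N less); when the foot meets the blank this rises by a step of 7 N within 15 degrees, then by 5 N per turn.
- mortar: Granite mortar with its pestle leaning in it, 124 mm wide, 85 mm tall. Origin at the centre of its underside. Leave alone.
- bowl: Steel bowl, 124 mm wide, 50 mm tall, origin at the centre of its underside. Leave alone.
- spoon: White ceramic spoon, 130 mm long along its x, lying on the board. Leave alone.
- tub: Blue plastic tub with a hinged white lid, 90 x 120 x 65 mm, origin at the centre of its underside. Leave alone.
- jar: Amber glass jar, 52 mm wide, 85 mm tall, origin at the centre of its underside. Leave alone.
- cup: Blue ceramic cup, 66 mm wide, 60 mm tall, origin at the centre of its underside. Leave alone.

How it is judged:
By the outcome, as a careful person would: the job done as asked, in the order asked, and still so for the second after the job is handed in, with the robot touching nothing.
It also fails if it takes over 72 s, if anything falls off the work surface, if the arm or the gripper's body presses on something with over 40 N, if the wrist force passes 120 N, or if a joint passes its speed limit or range.

## Working session

There is one attempt and no reset: what is moved stays moved. The work goes in short steps, Python scripts to look and compute and a tool call to move; the robot and the scene stay as the last step left them, time stands still between calls to the robot, and variables do not carry over. Pictures are saved under pics/ and viewed, at most 10 in all, crops included, and the job is handed in when it is done.

Besides the shell and the picture viewer there is one more tool, called after "Request:" by a JSON object that holds its "fn" and its "kwargs", one argument or row to a line. apply_moves: Moves the arm, as the interface text tells. Its arguments: {"type":"object","properties":{"steps":{"type":"array"}},"required":["steps"]}

```bash
mkdir -p pics; ls
cat > h.py <<'E'
import numpy as np, cv2
from scipy.spatial.transform import Rotation as R
from workcell import bot, camera, get_calibration
def cal(n):
    c=get_calibration(n); Rm=cv2.Rodrigues(np.array(c['rvec'],float))[0]; t=np.array(c['tvec'],float).ravel()
    f=240/np.tan(np.radians(c['fov_y'])/2); return f,c['cx'],c['cy'],Rm,t
def cloud(d,n):
    f,cx,cy,Rm,t=cal(n); v,u=np.mgrid[:480,:640]
    P=np.stack([(u-cx)/f*d,(v-cy)/f*d,d],-1); return (P-t)@Rm
def save(p,im): cv2.imwrite(p,im[...,::-1])
E
python3 - <<'E'
from h import *
for n in ['scene','top']:
    im,d=camera(n); save(f'pics/{n}0.png',im); np.savez(f'{n}0.npz',im=im,d=d,P=cloud(d,n))
    print(n,get_calibration(n))
print(bot.get_obs())
E
```

```text
pics
scene {'fov_y': 52.458898759672245, 'cx': 318.1470956778459, 'cy': 241.12900162061857, 'rvec': array([ 0.93523828,  2.46001319, -1.09914229]), 'tvec': array([ 0.44275533, -0.10785343,  1.54190459])}
top {'fov_y': 51.740101804099844, 'cx': 311.41590319011914, 'cy': 233.66735381840348, 'rvec': array([ 2.12689311, -2.17528377,  0.14453556]), 'tvec': array([0.00285309, 0.59747751, 1.50923999])}
{'clock': 0.1, 'joint_pos': array([-1.22299551e+00,  2.41324375e-01,  3.86654776e-03,  1.33516694e+00,
       -1.61018063e-06,  1.57083266e+00]), 'joint_vel': array([-0.00022947,  0.00017151,  0.00281275, -0.00131954,  0.00190322,
       -0.00067217]), 'tau': array([ 1.30557321e-03, -3.73137724e+01,  2.53010005e+01,  1.08137439e-02,
        1.22557694e-04, -2.86905220e-06]), 'eef_pos': array([ 0.17023878, -0.46957599,  0.24751145]), 'tool_rot': array([ 9.84920122e-01,  1.73007274e-01, -1.58992201e-04, -9.00287678e-04]), 'ft_force': array([ 0.0042286 ,  0.33680985, -0.32581691]), 'ft_torque': array([ 0.0169918 , -0.00734334, -0.02485739]), 'grasp_force': 0.0, 'grip_width': 0.08555170903493105}
```

View pics/scene0.png

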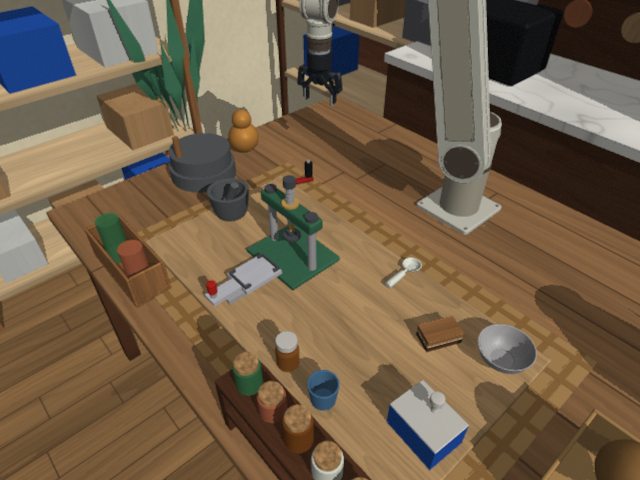

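View pics/top0.png

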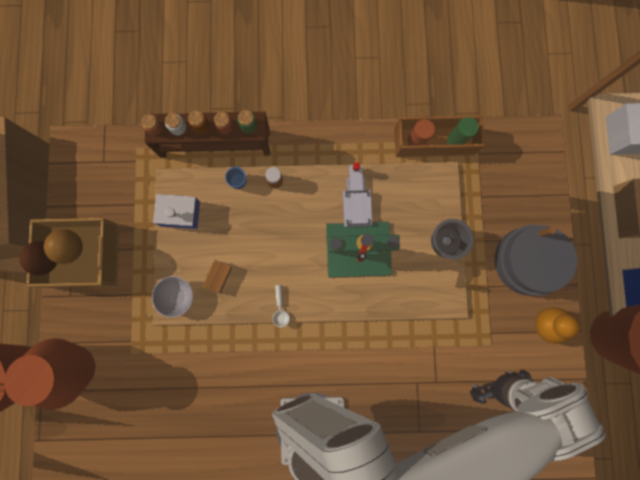

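The scene shows the press centre-left with the sled out away from the robot (handle at top view 356,167), the blank at (218,277), the spoon at (280,305), and the knob towards the robot (~362,255).

Run:
```python
from h import *
def rect(P2):
    (c,s,a)=cv2.minAreaRect(P2.astype(np.float32)); return np.round(c,4),np.round(s,4),round(a,1)
for n in ['top','scene']:
    z=np.load(n+'0.npz'); im=z['im'];d=z['d'];P=z['P']; 
    hsv=cv2.cvtColor(im,cv2.COLOR_RGB2HSV); H,S,V=[hsv[...,i].astype(int) for i in range(3)]
    ok=d>0
    ws=ok&(P[...,0]>.1)&(P[...,0]<.8)&(np.abs(P[...,1])<.6)
    if n=='top': u0,v0,u1,v1=195,255,240,300
    else: u0,v0,u1,v1=405,310,475,355
    m=np.zeros_like(ok);m[v0:v1,u0:u1]=1
    m&=ws&(P[...,2]>.045)&(P[...,2]<.075); Q=P[m]
    print(n,'blank',len(Q),np.median(Q[:,2]),rect(Q[:,:2][Q[:,2]>np.median(Q[:,2])-.006]))
    g=ws&(H>60)&(H<95)&(S>90)&(P[...,2]>.02)&(P[...,2]<.045)
    Q=P[g]; 
    lab=cv2.connectedComponentsWithStats(g.astype(np.uint8))
    k=1+np.argmax(lab[2][1:,4]); Q=P[lab[1]==k]; print('base',len(Q),np.median(Q,0),rect(Q[:,:2]))
    r=ws&((H<8)|(H>172))&(S>170)&(V>110)
    nn,L,st,ct=cv2.connectedComponentsWithStats(r.astype(np.uint8))
    for k in range(1,nn):
        if st[k,4]>8: Q=P[L==k]; print('red',ct[k],st[k,4],np.median(Q,0).round(4),Q.min(0).round(3),Q.max(0).round(3))
    b=ws&(P[...,2]>.17)&(P[...,0]>.15)&(P[...,1]<0)&(P[...,1]>-.4)&(P[...,2]<.4)
    nn,L,st,ct=cv2.connectedComponentsWithStats((b&(V<60)).astype(np.uint8))
    for k in range(1,nn):
        if st[k,4]>8: Q=P[L==k]; print('dark',ct[k],st[k,4],np.median(Q,0).round(4),Q.min(0).round(3),Q.max(0).round(3))
    s=ws&(S<70)&(V>110)&(P[...,2]>.035)&(P[...,2]<.065)&(P[...,1]<-.0)&(P[...,1]>-.35)&(P[...,0]>.35)
    Q=P[s]; print('sled',len(Q),np.median(Q,0),rect(Q[:,:2]))
    if n=='top': save('pics/tc.png',cv2.resize(im[140:340,140:480],None,fx=2.3,fy=2.3,interpolation=cv2.INTER_CUBIC))
    else: save('pics/sc.png',cv2.resize(im[150:310,190:430],None,fx=3.2,fy=3.2,interpolation=cv2.INTER_CUBIC))
```

```text
top blank 535 0.057657182530859566 (array([0.471 , 0.2836]), array([0.0547, 0.0897]), 65.0)Traceback (most recent call last):
  File "<stdin>", line 17, in <module>
    return _wrapfunc(a, 'argmax', axis=axis, out=out, **kwds)
    return bound(*args, **kwds)
ValueError: attempt to get argmax of an empty sequence
```

Run:
```python
from h import *
def rect(P2):
    (c,s,a)=cv2.minAreaRect(P2.astype(np.float32)); return np.round(c,4),np.round(s,4),round(a,1)
for n in ['top','scene']:
    z=np.load(n+'0.npz'); im=z['im'];d=z['d'];P=z['P']; 
    hsv=cv2.cvtColor(im,cv2.COLOR_RGB2HSV); H,S,V=[hsv[...,i].astype(int) for i in range(3)]
    ok=d>0
    ws=ok&(P[...,0]>.1)&(P[...,0]<.85)&(np.abs(P[...,1])<.6)
    for (u,v) in ([(345,268),(380,270),(357,205),(357,167),(300,270),(394,242),(337,244),(361,258)] if n=='top' else [(262,250),(320,255),(250,275),(211,288),(308,168),(350,280)]):
        print((u,v),P[v,u].round(4),hsv[v,u])
    if n=='scene':
        m=np.zeros_like(ok);m[310:355,405:475]=1
        m&=ws&(P[...,2]>.05)&(P[...,2]<.07); Q=P[m]
        print(n,'blank',len(Q),np.median(Q[:,2]),rect(Q[:,:2][Q[:,2]>np.median(Q[:,2])-.006]))
    g=ws&(H>55)&(H<95)&(S>90)&(P[...,2]<.05)
    nn,L,st,ct=cv2.connectedComponentsWithStats(g.astype(np.uint8))
    for k in range(1,nn):
        if st[k,4]>300: Q=P[L==k]; print('base',len(Q),np.median(Q,0),rect(Q[:,:2]))
    r=ws&((H<8)|(H>172))&(S>170)&(V>80)
    nn,L,st,ct=cv2.connectedComponentsWithStats(r.astype(np.uint8))
    for k in range(1,nn):
        if st[k,4]>8: Q=P[L==k]; print('red',ct[k],st[k,4],np.median(Q,0).round(4),Q.min(0).round(3),Q.max(0).round(3))
    b=ws&(P[...,2]>.2)&(P[...,0]>.15)&(P[...,1]<0)&(P[...,1]>-.4)&(P[...,2]<.4)
    nn,L,st,ct=cv2.connectedComponentsWithStats((b&(V<70)).astype(np.uint8))
    for k in range(1,nn):
        if st[k,4]>8: Q=P[L==k]; print('dark',ct[k],st[k,4],np.median(Q,0).round(4),Q.min(0).round(3),Q.max(0).round(3))
    s=ws&(S<70)&(V>90)&(P[...,2]>.035)&(P[...,2]<.068)&(P[...,1]<-.0)&(P[...,1]>-.3)&(P[...,0]>.4)
    nn,L,st,ct=cv2.connectedComponentsWithStats(s.astype(np.uint8))
    for k in range(1,nn):
        if st[k,4]>100: Q=P[L==k]; print('sled',len(Q),np.median(Q,0),rect(Q[:,:2]))
    if n=='top': save('pics/tc.png',cv2.resize(im[140:340,140:480],None,fx=2.3,fy=2.3,interpolation=cv2.INTER_CUBIC))
    else: save('pics/sc.png',cv2.resize(im[150:310,190:430],None,fx=3.2,fy=3.2,interpolation=cv2.INTER_CUBIC))
```

```text
(345, 268) [ 0.4878 -0.1126  0.0369] [64 78 92]
(380, 270) [ 0.4792 -0.2211  0.0362] [63 76 91]
(357, 205) [ 0.6838 -0.1556  0.0485] [161  13 159]
(357, 167) [ 0.7942 -0.1555  0.0929] [  3 210 154]
(300, 270) [0.4854 0.0277 0.0261] [ 16 127 151]
(394, 242) [ 0.5453 -0.2386  0.2141] [ 0 22 69]
(337, 244) [ 0.5431 -0.0805  0.2162] [ 5 19 79]
(361, 258) [ 0.4946 -0.1356  0.3149] [12 40 64]
red [356.25       165.66666667] 36 [ 0.7986 -0.1529  0.094 ] [ 0.789 -0.162  0.082] [ 0.808 -0.146  0.098]
red [363.07142857 248.82142857] 28 [ 0.5219 -0.1462  0.2729] [ 0.514 -0.154  0.268] [ 0.53  -0.137  0.278]
dark [342.         245.17391304] 23 [ 0.5413 -0.0952  0.203 ] [ 0.528 -0.101  0.2  ] [ 0.553 -0.086  0.207]
dark [385.88194444 245.45138889] 144 [ 0.5371 -0.2202  0.204 ] [ 0.525 -0.252  0.2  ] [ 0.549 -0.178  0.217]
dark [361.22222222 257.11111111] 27 [ 0.4969 -0.1356  0.3124] [ 0.491 -0.151  0.271] [ 0.511 -0.129  0.319]
sled 1260 [ 0.69567331 -0.15390944  0.0481455 ] (array([ 0.7115, -0.1593]), array([0.0963, 0.2003]), 83.6)
(262, 250) [ 0.6032 -0.2208  0.034 ] [ 73 116  90]
(320, 255) [ 
[... 588 characters left out ...]
0.147   0.0894] [ 0.773 -0.231  0.02 ] [ 0.813 -0.14   0.098]
dark [338.17391304  86.52173913] 23 [ 0.157  -0.397   0.3115] [ 0.153 -0.4    0.294] [ 0.164 -0.394  0.33 ]
dark [308.01886792 169.3490566 ] 106 [ 0.5065 -0.1323  0.2991] [ 0.495 -0.145  0.277] [ 0.513 -0.125  0.315]
dark [288.39090909 183.05454545] 110 [ 0.555  -0.1478  0.2738] [ 0.533 -0.171  0.26 ] [ 0.565 -0.138  0.281]
dark [274.368 191.008] 125 [ 0.5444 -0.2232  0.2067] [ 0.53  -0.249  0.2  ] [ 0.565 -0.186  0.216]
dark [309.60240964 218.18072289] 83 [ 0.5546 -0.0712  0.2104] [ 0.537 -0.102  0.2  ] [ 0.564 -0.059  0.215]
sled 1485 [ 0.70060119 -0.14721621  0.04727769] (array([ 0.7185, -0.151 ]), array([0.1919, 0.1006]), 5.6)
```

View pics/sc.png

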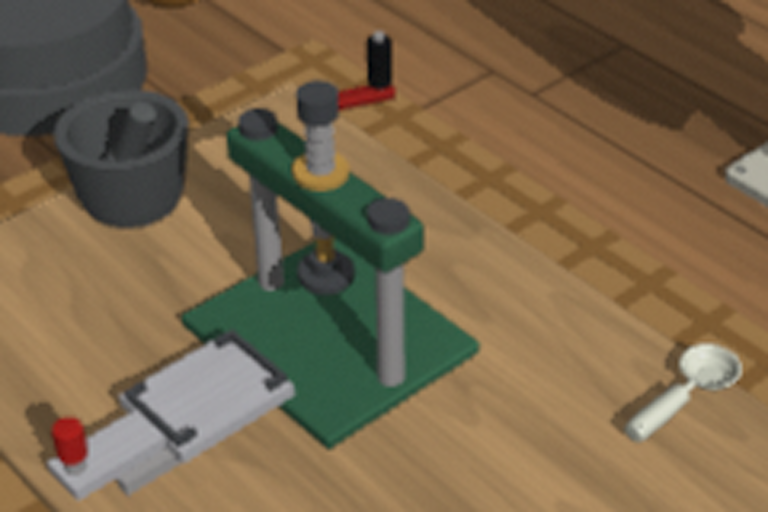

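View pics/tc.png

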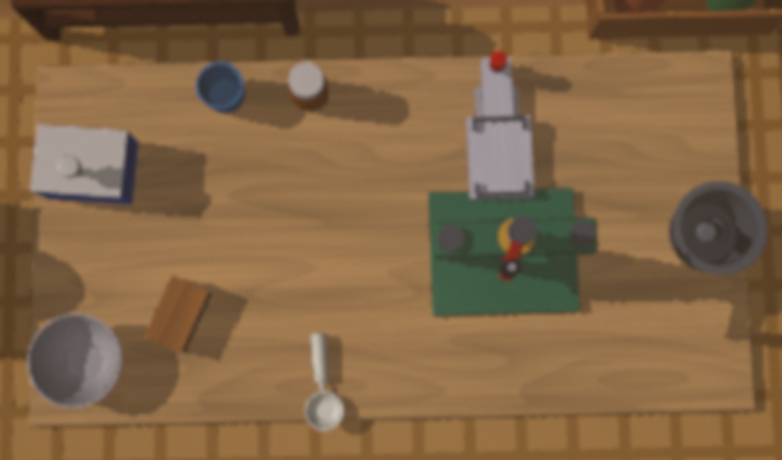

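The pictures give the blank at about (0.471, 0.284) with its length at −25°, and the press near (0.55, −0.153) with its −x side away from the robot. The knob is towards the robot and slightly left. I'll refine the press pose and plan the first move.

```bash
cat >> h.py <<'E'
def plan(p0,R0,p1,R1,n,dec=3,end=True):
    """straight rows from pose to pose; prints rounded rows, tracks rounding"""
    p=np.array(p0,float); Rc=R0; rv=(R0.inv()*R1).as_rotvec()
    out=[]
    for i in range(1,n+1):
        tp=np.array(p0)+(np.array(p1)-p0)*i/n; tR=R0*R.from_rotvec(rv*i/n)
        s=np.round(Rc.inv().apply(tp-p)/.2,dec); t=np.round((Rc.inv()*tR).as_rotvec()/np.pi,dec)
        out.append((s.tolist(),t.tolist())); p=p+Rc.apply(s*.2); Rc=Rc*R.from_rotvec(t*np.pi)
    for i,o in enumerate(out):
        print(('\n' if i%8==0 else '')+str([o[0],o[1]]).replace(' ',''))
    print('end',p.round(4),'err',(p-p1).round(4))
    return p,Rc
def down(a,tilt=0,az=0):
    """tool down, tool x at world angle a (deg); then tilted outwards (tips away) by tilt towards az"""
    b=R.from_euler('z',a,degrees=True)*R.from_euler('x',180,degrees=True)
    return R.from_rotvec(-np.radians(tilt)*np.array([-np.sin(np.radians(az)),np.cos(np.radians(az)),0]))*b
E
python3 - <<'E'
from h import *
z=np.load('top0.npz'); im=z['im'];d=z['d'];P=z['P']
hsv=cv2.cvtColor(im,cv2.COLOR_RGB2HSV).astype(int)
g=(hsv[...,0]>50)&(hsv[...,0]<95)&(hsv[...,1]>60)&(np.abs(P[...,2]-.036)<.01)
Q=P[g]; print(len(Q),cv2.minAreaRect(Q[:,:2].astype(np.float32)))
z=np.load('scene0.npz'); im=z['im'];P=z['P']
m=np.zeros(P.shape[:2],bool); m[240:310,195:290]=1
hsv=cv2.cvtColor(im,cv2.COLOR_RGB2HSV).astype(int)
s=m&(hsv[...,1]<60)&(np.abs(P[...,2]-.048)<.003)
Q=P[s]; print(len(Q))
# sled edges: y range vs x
for x in np.arange(.63,.82,.02):
    q=Q[np.abs(Q[:,0]-x)<.01]; 
    if len(q)>10: print(x.round(3),np.percentile(q[:,1],[2,98]).round(4),len(q))
o=bot.get_obs(); p0=o['eef_pos']; R0=R.from_quat(o['tool_rot'])
print((R0.as_matrix()).round(3))
print((down(155).inv()*R0).magnitude())
plan(p0,R0,[.471,.284,.20],down(155),24)
E
```

```text
1872 ((0.6985720992088318, -0.23068591952323914), (0.24078069627285004, 0.5640310049057007), 63.915714263916016)
1166
0.63 [-0.1888 -0.1118] 127
0.65 [-0.1959 -0.1125] 158
0.67 [-0.1958 -0.1109] 173
0.69 [-0.1956 -0.1115] 170
0.71 [-0.194  -0.1106] 152
0.73 [-0.1888 -0.1107] 95
0.75 [-0.1727 -0.1314] 92
0.77 [-0.174  -0.1339] 89
0.79 [-0.1601 -0.1326] 54
0.81 [-0.1711 -0.1314] 55
[[ 0.94   0.341 -0.001]
 [ 0.341 -0.94   0.002]
 [-0.    -0.002 -1.   ]]
2.3574961965069443

[[0.112,-0.126,0.01],[-0.0,-0.0,-0.031]]
[[0.125,-0.115,0.01],[-0.0,-0.0,-0.032]]
[[0.135,-0.102,0.01],[-0.0,-0.0,-0.031]]
[[0.144,-0.088,0.011],[-0.0,-0.0,-0.031]]
[[0.152,-0.073,0.01],[-0.0,-0.0,-0.031]]
[[0.159,-0.059,0.01],[-0.0,-0.0,-0.032]]
[[0.163,-0.042,0.01],[-0.0,-0.0,-0.031]]
[[0.167,-0.026,0.01],[-0.0,-0.0,-0.031]]

[[0.169,-0.01,0.01],[-0.0,-0.0,-0.031]]
[[0.169,0.007,0.01],[0.0,-0.0,-0.032]]
[[0.167,0.023,0.01],[0.0,-0.0,-0.031]]
[[0.164,0.04,0.011],[0.0,-0.0,-0.031]]
[[0.16,0.056,0.01],[0.0,-0.0,-0.031]]
[[0.154,0.071,0.01],[0.0,-0.0,-0.032]]
[[0.145,0.085,0.01],[0.0,-0.0,-0.031]]
[[0.137,0.1,0.01],[0.0,-0.0,-0.031]]

[[0.126,0.112,0.01],[0.0,-0.0,-0.032]]
[[0.114,0.125,0.01],[0.0,-0.0,-0.031]]
[[0.102,0.135,0.01],[0.0,-0.0,-0.031]]
[[0.088,0.144,0.011],[0.0,-0.0,-0.031]]
[[0.074,0.152,0.01],[0.0,-0.0,-0.032]]
[[0.057,0.159,0.01],[0.0,-0.0,-0.031]]
[[0.043,0.164,0.01],[0.0,-0.0,-0.031]]
[[0.026,0.167,0.01],[0.0,-0.0,-0.031]]
end [0.471  0.2841 0.2   ] err [-0.      0.0001  0.    ]
```

Request:
{"fn": "apply_moves", "kwargs": {
  "steps": [
    [[0.112,-0.126,0.01],[0,0,-0.031],1],
    [[0.125,-0.115,0.01],[0,0,-0.032],1],
    [[0.135,-0.102,0.01],[0,0,-0.031],1],
    [[0.144,-0.088,0.011],[0,0,-0.031],1],
    [[0.152,-0.073,0.01],[0,0,-0.031],1],
    [[0.159,-0.059,0.01],[0,0,-0.032],1],
    [[0.163,-0.042,0.01],[0,0,-0.031],1],
    [[0.167,-0.026,0.01],[0,0,-0.031],1]
  ]
}}

```text
clock: 0.77
eef_pos: [0.2706, -0.2173, 0.2318]
tool_rot: [0.843, 0.538, -0.0, -0.0]
ft_force: [0.9, 0.4, -0.2]
grip_width: 0.0851
grasp_force: 0.0
```

Run:
```python
from h import *
o=bot.get_obs();print({k:np.round(o[k],4) for k in('clock','joint_pos','eef_pos','tool_rot','ft_force')})
```

```text
{'clock': np.float64(0.7667), 'joint_pos': array([-6.7670e-01, -5.5700e-02, -3.7050e-01,  1.2564e+00,  1.0000e-04,
        1.3276e+00]), 'eef_pos': array([ 0.2706, -0.2173,  0.2318]), 'tool_rot': array([ 8.426e-01,  5.385e-01, -0.000e+00, -2.000e-04]), 'ft_force': array([ 0.8707,  0.403 , -0.1713])}
```

Request:
{"fn": "apply_moves", "kwargs": {
  "steps": [
    [[0.169,-0.01,0.01],[0,0,-0.031],1],
    [[0.169,0.007,0.01],[0,0,-0.032],1],
    [[0.167,0.023,0.01],[0,0,-0.031],1],
    [[0.164,0.04,0.011],[0,0,-0.031],1],
    [[0.16,0.056,0.01],[0,0,-0.031],1],
    [[0.154,0.071,0.01],[0,0,-0.032],1],
    [[0.145,0.085,0.01],[0,0,-0.031],1],
    [[0.137,0.1,0.01],[0,0,-0.031],1]
  ]
}}

```text
clock: 1.43
eef_pos: [0.3708, 0.0341, 0.2157]
tool_rot: [0.572, 0.82, -0.0, -0.0]
ft_force: [0.5, -1.2, 0.3]
grip_width: 0.0853
grasp_force: 0.0
```

Request:
{"fn": "apply_moves", "kwargs": {
  "steps": [
    [[0.126,0.112,0.01],[0,0,-0.032],1],
    [[0.114,0.125,0.01],[0,0,-0.031],1],
    [[0.102,0.135,0.01],[0,0,-0.031],1],
    [[0.088,0.144,0.011],[0,0,-0.031],1],
    [[0.074,0.152,0.01],[0,0,-0.032],1],
    [[0.057,0.159,0.01],[0,0,-0.031],1],
    [[0.043,0.164,0.01],[0,0,-0.031],1],
    [[0.026,0.167,0.01],[0,0,-0.031],1]
  ]
}}

```text
clock: 2.1
eef_pos: [0.4711, 0.285, 0.199]
tool_rot: [0.215, 0.977, -0.0, -0.0]
ft_force: [0.7, 0.3, 0.1]
grip_width: 0.0853
grasp_force: 0.0
```

Run:
```python
from h import *
o=bot.get_obs();print({k:np.round(o[k],4) for k in('clock','joint_pos','eef_pos','tool_rot','ft_force')})
print(get_calibration('wrist'))
im,d=camera('wrist'); save('pics/w1.png',im); np.savez('w1.npz',im=im,d=d)
```

```text
{'clock': np.float64(2.1), 'joint_pos': array([ 5.442e-01,  3.664e-01,  4.940e-02,  1.255e+00, -1.000e-04,
        9.765e-01]), 'eef_pos': array([0.4711, 0.285 , 0.199 ]), 'tool_rot': array([ 2.145e-01,  9.767e-01, -4.000e-04, -4.000e-04]), 'ft_force': array([0.7006, 0.316 , 0.0582])}
{'fov_y': 65.70646984690485, 'cx': 322.7634841908358, 'cy': 244.04034882740638, 'rvec': array([-2.4170404 , -1.54872254, -0.23661676]), 'tvec': array([-0.45554156, -0.3187924 ,  0.24154705])}
```

View pics/w1.png

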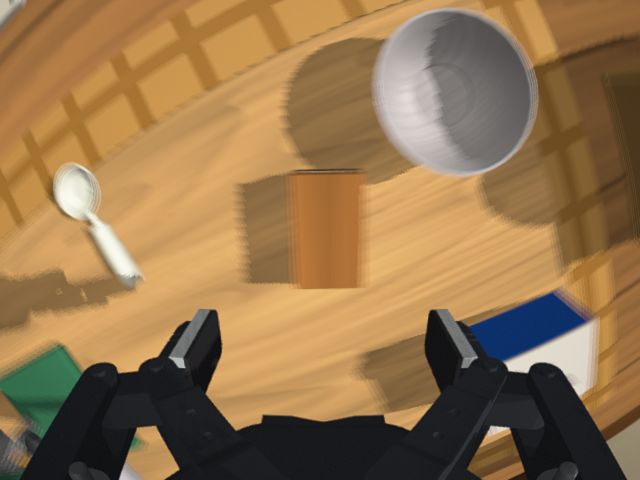

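The blank is centred and square to the jaws: its top spans u 290–366, v 172–288. I'll refine its position from the wrist depth and fit the arm's kinematics.

```bash
cat >> h.py <<'E'
def wcloud(d,c):
    Rm=cv2.Rodrigues(np.array(c['rvec'],float))[0]; t=np.array(c['tvec'],float).ravel()
    f=240/np.tan(np.radians(c['fov_y'])/2); v,u=np.mgrid[:480,:640].astype(float)
    x=(u-c['cx'])/f;y=(v-c['cy'])/f;th=np.hypot(x,y)+1e-9; k=np.tan(th)/th
    return (np.stack([x*k*d,y*k*d,d],-1)-t)@Rm
E
python3 - <<'E'
from h import *
D=[([-1.223,.2413,.0039,1.3352],[.1702,-.4696,.2475]),([-.6767,-.0557,-.3705,1.2564],[.2706,-.2173,.2318]),([.5442,.3664,.0494,1.255],[.4711,.285,.199])]
A=[];b=[]
for q,p in D:
    f=q[1]-q[2]; A+= [[1,0,np.sin(q[1]),np.cos(f)],[0,1,np.cos(q[1]),-np.sin(f)]]; b+=[np.hypot(p[0],p[1]),p[2]]
s=np.linalg.lstsq(np.array(A),np.array(b),rcond=None); print(s[0],s[1],np.array(A)@s[0]-b)
z=np.load('w1.npz'); c=get_calibration('wrist'); P=wcloud(z['d'],c)
for u,v in [(328,230),(328,290),(450,60)]: print(P[v,u])
m=np.zeros((480,640),bool); m[150:310,270:390]=1; m&=np.abs(P[...,2]-.058)<.005
Q=P[m]; print(len(Q),np.median(Q,0),cv2.minAreaRect(Q[:,:2].astype(np.float32)))
p0=[.471,.2841,.2];R0=down(155)
o=bot.get_obs(); print(R.from_quat(o['tool_rot']).as_matrix().round(4))
E
```

```text
[ 0.00378895 -0.13865979  0.49188878  0.38962676] [4.99413984e-07] [ 5.40078042e-04 -1.52940967e-04 -1.65168517e-04  2.74526714e-05
 -3.74909525e-04  1.25488296e-04]
[0.47114897 0.2963884  0.05813933]
[0.53173107 0.26995296 0.02081959]
[0.38834592 0.44202069 0.029789  ]
8193 [0.46940875 0.29174993 0.05755387] ((0.47205427289009094, 0.29092249274253845), (0.05449032410979271, 0.09016875177621841), 65.9604263305664)
[[-9.109e-01  4.127e-01  9.000e-04]
 [ 4.127e-01  9.109e-01  4.100e-03]
 [ 8.000e-04  4.100e-03 -1.000e+00]]
```

Request:
{"fn": "apply_moves", "kwargs": {
  "steps": [
    [[0.001,0.005,0.14],[0,0,0],1],
    [[0.001,0.004,0.14],[0,0,0],1],
    [[0.001,0.004,0.13],[0,0,0],1],
    [[0.001,0.004,0.12],[0,0,0],1],
    [[0,0,0.1],[0,0,0],1],
    [[0,0,0.07],[0,0,0],1],
    [[0,0,0.05],[0,0,0],1],
    [[0,0,0.02],[0,0,0],1]
  ]
}}

```text
clock: 2.82
eef_pos: [0.4706, 0.286, 0.0437]
tool_rot: [0.217, 0.976, -0.001, -0.001]
ft_force: [-0.2, -0.0, 0.7]
grip_width: 0.0851
grasp_force: 0.0
```

Request:
{"fn": "apply_moves", "kwargs": {
  "steps": [
    [[0,0,0],[0,0,0],0.9],
    [[0,0,0],[0,0,0],0.4],
    [[0,0,0],[0,0,0],0.4],
    [[0,0,0],[0,0,0],0.4],
    [[0,0,0],[0,0,0],0.4],
    [[0,0,0],[0,0,0],0.4],
    [[0,0,0],[0,0,0],0.4],
    [[0,0,0],[0,0,0],0.4]
  ]
}}

```text
clock: 3.48
eef_pos: [0.4729, 0.2875, 0.0472]
tool_rot: [0.217, 0.976, 0.001, 0.001]
ft_force: [-0.0, -0.4, 7.3]
grip_width: 0.053
grasp_force: 65.5
```

Run:
```python
from h import *
o=bot.get_obs();print({k:np.round(o[k],4) for k in('clock','joint_pos','eef_pos','tool_rot','ft_force','grip_width','grasp_force')})
p=np.array([.4715,.2885,.045]);R0=down(155.6)
print(2.35)
# lift, travel, above pocket
a,_=plan(p,R0,[.4715,.2885,.20],R0,4)
plan(a,R0,[.685,-.153,.20],down(180),20)
```

```text
{'clock': np.float64(3.4833), 'joint_pos': array([ 5.463e-01,  5.088e-01, -1.602e-01,  8.989e-01, -1.000e-04,
        9.839e-01]), 'eef_pos': array([0.4729, 0.2875, 0.0472]), 'tool_rot': array([0.2171, 0.9762, 0.001 , 0.0011]), 'ft_force': array([-0.0198, -0.3544,  7.2696]), 'grip_width': np.float64(0.053), 'grasp_force': np.float64(65.5044)}
2.35

[[0.0,0.0,-0.194],[0.0,0.0,0.0]]
[[0.0,0.0,-0.194],[0.0,0.0,0.0]]
[[0.0,0.0,-0.193],[0.0,0.0,0.0]]
[[0.0,0.0,-0.194],[0.0,0.0,0.0]]
end [0.4715 0.2885 0.2   ] err [0. 0. 0.]

[[-0.094,-0.078,-0.0],[0.0,0.0,-0.007]]
[[-0.093,-0.081,-0.0],[-0.0,0.0,-0.007]]
[[-0.09,-0.083,-0.0],[-0.0,0.0,-0.006]]
[[-0.089,-0.084,-0.0],[-0.0,0.0,-0.007]]
[[-0.088,-0.086,-0.0],[-0.0,0.0,-0.007]]
[[-0.085,-0.088,-0.0],[-0.0,0.0,-0.007]]
[[-0.083,-0.09,-0.0],[-0.0,0.0,-0.006]]
[[-0.082,-0.091,-0.0],[-0.0,0.0,-0.007]]

[[-0.08,-0.094,-0.0],[-0.0,0.0,-0.007]]
[[-0.077,-0.095,-0.0],[-0.0,0.0,-0.007]]
[[-0.075,-0.096,-0.0],[-0.0,0.0,-0.007]]
[[-0.074,-0.099,-0.0],[-0.0,0.0,-0.006]]
[[-0.071,-0.099,-0.0],[-0.0,0.0,-0.007]]
[[-0.069,-0.101,-0.0],[-0.0,0.0,-0.007]]
[[-0.067,-0.103,-0.0],[-0.0,0.0,-0.007]]
[[-0.065,-0.104,-0.0],[-0.0,0.0,-0.006]]

[[-0.063,-0.106,-0.0],[-0.0,0.0,-0.007]]
[[-0.06,-0.106,-0.0],[-0.0,0.0,-0.007]]
[[-0.058,-0.108,-0.0],[-0.0,0.0,-0.007]]
[[-0.056,-0.11,-0.0],[-0.0,0.0,-0.007]]
end [ 0.685  -0.1531  0.2   ] err [ 0.     -0.0001  0.    ]
```

Run:
```python
from h import *
for n in ['scene','top']:
    z=np.load(n+'0.npz'); im=z['im'];P=z['P']
    V=im.max(-1).astype(int)
    m=(P[...,0]>.6)&(P[...,0]<.76)&(np.abs(P[...,1]+.153)<.05)&(P[...,2]>.046)&(P[...,2]<.066)&(V<110)
    Q=P[m];print(n,len(Q),cv2.minAreaRect(Q[:,:2].astype(np.float32)))
    for a in [Q[Q[:,0]>.68],Q[Q[:,0]<.68]]: print(np.percentile(a[:,0],[3,50,97]).round(4),np.percentile(a[:,1],[3,50,97]).round(4),np.median(a[:,2]).round(4),len(a))
```

```text
scene 193 ((0.6765308976173401, -0.1553495228290558), (0.11210338026285172, 0.07903850078582764), 0.6026237607002258)
[0.7146 0.7278 0.7315] [-0.1893 -0.1473 -0.1166] 0.0543 98
[0.6209 0.6258 0.6392] [-0.1924 -0.1549 -0.1184] 0.0543 95
top 117 ((0.6745624542236328, -0.15884949266910553), (0.10941895097494125, 0.07607749849557877), 1.0508989095687866)
[0.7136 0.7256 0.7297] [-0.194  -0.1568 -0.1217] 0.0543 59
[0.6202 0.6227 0.6338] [-0.1944 -0.1573 -0.122 ] 0.0516 58
```

Request:
{"fn": "apply_moves", "kwargs": {
  "steps": [
    [[0,0,-0.1],[0,0,0],0.4],
    [[0,0,-0.194],[0,0,0],0.4],
    [[0,0,-0.193],[0,0,0],0.4],
    [[0,0,-0.194],[0,0,0],0.4],
    [[0,0,-0.094],[0,0,0],0.4],
    [[-0.094,-0.078,0],[0,0,-0.007],0.4],
    [[-0.093,-0.081,0],[0,0,-0.007],0.4],
    [[-0.09,-0.083,0],[0,0,-0.006],0.4]
  ]
}}

```text
clock: 4.15
eef_pos: [0.5031, 0.2199, 0.2012]
tool_rot: [0.185, 0.983, 0.0, 0.0]
ft_force: [0.5, 1.0, -1.5]
grip_width: 0.053
grasp_force: 64.8
```

Run:
```python
from h import *
o=bot.get_obs(); plan(o['eef_pos'],R.from_quat(o['tool_rot']),[.676,-.156,.15],down(180.7),16)
```

```text
[[-0.093,-0.09,0.016],[0.0,0.0,-0.008]]
[[-0.091,-0.092,0.016],[0.0,0.0,-0.007]]
[[-0.088,-0.094,0.016],[0.0,0.0,-0.008]]
[[-0.087,-0.096,0.016],[0.0,0.0,-0.008]]
[[-0.084,-0.099,0.016],[0.0,0.0,-0.007]]
[[-0.081,-0.1,0.016],[0.0,0.0,-0.008]]
[[-0.079,-0.102,0.016],[0.0,0.0,-0.008]]
[[-0.077,-0.104,0.016],[0.0,0.0,-0.007]]

[[-0.074,-0.106,0.016],[0.0,0.0,-0.008]]
[[-0.072,-0.108,0.016],[0.0,0.0,-0.007]]
[[-0.069,-0.109,0.016],[0.0,0.0,-0.008]]
[[-0.066,-0.111,0.016],[0.0,0.0,-0.008]]
[[-0.064,-0.113,0.016],[0.0,0.0,-0.007]]
[[-0.061,-0.114,0.016],[0.0,0.0,-0.008]]
[[-0.058,-0.115,0.016],[0.0,0.0,-0.008]]
[[-0.055,-0.117,0.016],[0.0,0.0,-0.007]]
end [ 0.6759 -0.156   0.15  ] err [-0.0001  0.      0.    ]
```

Request:
{"fn": "apply_moves", "kwargs": {
  "steps": [
    [[-0.093,-0.09,0.016],[0,0,-0.008],0.4],
    [[-0.091,-0.092,0.016],[0,0,-0.007],0.4],
    [[-0.088,-0.094,0.016],[0,0,-0.008],0.4],
    [[-0.087,-0.096,0.016],[0,0,-0.008],0.4],
    [[-0.084,-0.099,0.016],[0,0,-0.007],0.4],
    [[-0.081,-0.1,0.016],[0,0,-0.008],0.4],
    [[-0.079,-0.102,0.016],[0,0,-0.008],0.4],
    [[-0.077,-0.104,0.016],[0,0,-0.007],0.4]
  ]
}}

```text
clock: 4.82
eef_pos: [0.5889, 0.0309, 0.1745]
tool_rot: [0.091, 0.996, 0.0, -0.001]
ft_force: [0.5, -0.6, -0.9]
grip_width: 0.053
grasp_force: 64.7
```

Request:
{"fn": "apply_moves", "kwargs": {
  "steps": [
    [[-0.074,-0.106,0.016],[0,0,-0.008],0.4],
    [[-0.072,-0.108,0.016],[0,0,-0.007],0.4],
    [[-0.069,-0.109,0.016],[0,0,-0.008],0.4],
    [[-0.066,-0.111,0.016],[0,0,-0.008],0.4],
    [[-0.064,-0.113,0.016],[0,0,-0.007],0.4],
    [[-0.061,-0.114,0.016],[0,0,-0.008],0.4],
    [[-0.058,-0.115,0.016],[0,0,-0.008],0.4],
    [[-0.055,-0.117,0.016],[0,0,-0.007],0.4]
  ]
}}

```text
clock: 5.48
eef_pos: [0.6748, -0.1572, 0.1486]
tool_rot: [-0.005, 1.0, 0.0, -0.001]
ft_force: [0.3, -0.0, -1.2]
grip_width: 0.0532
grasp_force: 64.7
```

Run:
```python
from h import *
o=bot.get_obs();print({k:np.round(o[k],4) for k in('clock','joint_pos','eef_pos','tool_rot','ft_force','grip_width')})
c=get_calibration('wrist');im,d=camera('wrist'); save('pics/w2.png',im); np.savez('w2.npz',im=im,d=d,P=wcloud(d,c))
im,d=camera('scene'); np.savez('s2.npz',im=im,d=d,P=cloud(d,'scene'))
a=cv2.resize(im[130:310,180:360],(480,480)); 
b=np.load('w2.npz')['im']; save('pics/m2.png',np.hstack([cv2.resize(b,(320,240)).repeat(1,0),cv2.resize(a,(240,240))]) if 0 else np.vstack([np.hstack([a,np.zeros((480,0,3),np.uint8)])]))
```

```text
{'clock': np.float64(5.4833), 'joint_pos': array([-2.2890e-01,  6.8360e-01,  4.4000e-01,  1.3286e+00,  2.0000e-04,
       -2.3860e-01]), 'eef_pos': array([ 0.6748, -0.1572,  0.1486]), 'tool_rot': array([-4.8e-03,  1.0e+00,  2.0e-04, -6.0e-04]), 'ft_force': array([ 0.3041, -0.0188, -1.1587]), 'grip_width': np.float64(0.0532)}
```

View pics/w2.png

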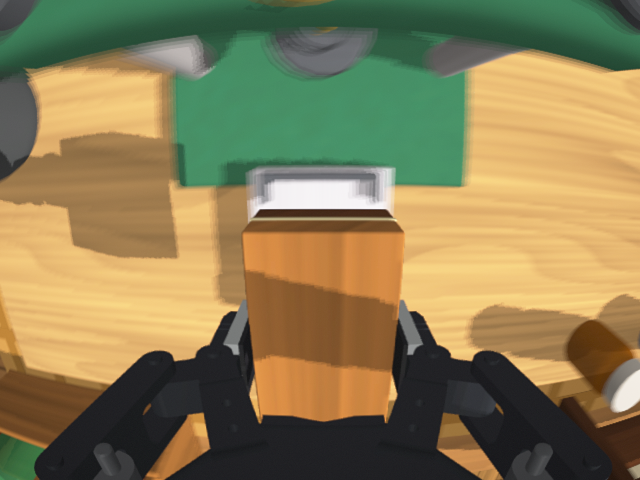

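The blank (u 243–403) sits centred over the sled (u 248–394) and square to it. The wrist view also shows the lip nearest the robot at v≈170–205. I'll measure the fore-aft offset.

Run:
```python
from h import *
z=np.load('w2.npz');P=z['P'];im=z['im']
for v in range(150,215,3): print(v,P[v,322].round(4),im[v,322],end=' | ')
print()
for u in (236,244,248,252,256,262,380,386,390,394,398): print(u,P[180,u].round(4))
q=[P[185,180:465]]
for v in (225,235,300,400): print('blank',v,P[v,322].round(4))
m=(np.abs(P[...,2]-.036)<.004); m[:60]=0;m[190:]=0; m[:,:150]=0;m[:,500:]=0
Q=P[m]; print('base y',np.percentile(Q[:,1],[0.5,99.5]),Q[:,0].max())
zs=np.load('s2.npz');P=zs['P'];im=zs['im']
m=(np.abs(P[...,0]-.68)<.08)&(np.abs(P[...,1]+.155)<.05)&(P[...,2]>.13)&(P[...,2]<.17)&(im[...,0].astype(int)-im[...,2]>30)
Q=P[m]; 
if len(Q):
  print('scene blank',len(Q),np.percentile(Q[:,2],[2,98]),np.percentile(Q[:,0],[1,99]),np.percentile(Q[:,1],[1,99]))
```

```text
150 [ 0.6096 -0.1581  0.037 ] [ 70 145 103] | 153 [ 0.6116 -0.1581  0.0361] [ 71 146 103] | 156 [ 0.6134 -0.1581  0.0375] [ 69 141 100] | 159 [ 0.6155 -0.1581  0.0361] [ 63 126  90] | 162 [ 0.6174 -0.1581  0.0368] [49 98 70] | 165 [ 0.619  -0.158   0.0396] [ 86 110  95] | 168 [ 0.6199 -0.158   0.0498] [145 148 146] | 171 [ 0.621 -0.158  0.056] [136 133 137] | 174 [ 0.6228 -0.1579  0.0568] [100 100 106] | 177 [ 0.6246 -0.1579  0.056 ] [109 110 115] | 180 [ 0.6274 -0.1579  0.0489] [185 182 186] | 183 [ 0.6293 -0.1579  0.0485] [240 237 239] | 186 [ 0.631  -0.1579  0.0495] [245 242 244] | 189 [ 0.633  -0.1579  0.0486] [245 242 244] | 192 [ 0.6347 -0.1578  0.0501] [245 243 244] | 195 [ 0.6368 -0.1578  0.0489] [245 242 244] | 198 [ 0.6385 -0.1578  0.0496] [245 242 244] | 201 [ 0.6403 -0.1578  0.0501] [245 243 244] | 204 [ 0.6423 -0.1578  0.0493] [245 243 244] | 207 [ 0.6442 -0.1577  0.0497] [248 245 247] | 210 [ 0.6289 -0.1576  0.1282] [62 36 20] | 213 [ 0.6287 -0.1576  0.1347] [68 42 25] | 
236 [ 0.6288 -0.2142  0.0373]
244 [ 0.6288 -0.2087  0.0377]
248 [ 0.6289 -0.2061  0.0373]
252 [ 0.6291 -0.2037  0.0363]
256 [ 0.6274 -0.1986  0.0492]
262 [ 0.6274 -0.1949  0.0492]
380 [ 0.6257 -0.1234  0.0564]
386 [ 0.6253 -0.1201  0.0584]
390 [ 0.6265 -0.1159  0.0487]
394 [ 0.6265 -0.1133  0.0485]
398 [ 0.628  -0.1082  0.036 ]
blank 225 [ 0.6289 -0.1576  0.1522]
blank 235 [ 0.6304 -0.1575  0.1593]
blank 300 [ 0.6533 -0.1573  0.1603]
blank 400 [ 0.6992 -0.1569  0.1598]
base y [-0.25422933 -0.05847416] 0.6319563860993943
scene blank 517 [0.13176901 0.16025999] [0.63342105 0.72146863] [-0.1897845  -0.13222299]
```

Request:
{"fn": "apply_moves", "kwargs": {
  "steps": [
    [[0,0.003,0.07],[0,0,0],0.4],
    [[0,0.003,0.07],[0,0,0],0.4],
    [[0,0,0.07],[0,0,0],0.4],
    [[0,0,0.05],[0,0,0],0.4],
    [[0,0,0.04],[0,0,0],0.4],
    [[0,0,0.03],[0,0,0],0.4],
    [[0,0,0.02],[0,0,0],0.4],
    [[0,0,0.01],[0,0,0],0.4]
  ]
}}

```text
clock: 6.25
eef_pos: [0.6747, -0.1547, 0.0771]
tool_rot: [-0.004, 1.0, 0.0, -0.0]
ft_force: [1.6, 0.6, -1.1]
grip_width: 0.0533
grasp_force: 64.6
```

Request:
{"fn": "apply_moves", "kwargs": {
  "steps": [
    [[0,0,0.01],[0,0,0],0.4],
    [[0,0,0],[0,0,0],0.4],
    [[0,0,0.005],[0,0,0],0.4],
    [[0,0,0],[0,0,0],0.4],
    [[0,0,0],[0,0,0],0.4],
    [[0,0,0],[0,0,0],0.4],
    [[0,0,0],[0,0,0],0.4],
    [[0,0,0],[0,0,0],0.4]
  ]
}}

```text
clock: 6.92
eef_pos: [0.6749, -0.1549, 0.0747]
tool_rot: [-0.004, 1.0, -0.0, 0.0]
ft_force: [-0.0, 0.5, -1.9]
grip_width: 0.0527
grasp_force: 64.6
```

Request:
{"fn": "apply_moves", "kwargs": {
  "steps": [
    [[0,0,0.005],[0,0,0],0.4],
    [[0,0,0],[0,0,0],0.4],
    [[0,0,0.005],[0,0,0],0.4],
    [[0,0,0],[0,0,0],0.4],
    [[0,0,0],[0,0,0],0.4],
    [[0,0,0],[0,0,0],0.4],
    [[0,0,0],[0,0,0],0.4],
    [[0,0,0],[0,0,0],0.4]
  ]
}}

```text
clock: 7.58
eef_pos: [0.6748, -0.1549, 0.0732]
tool_rot: [-0.004, 1.0, 0.0, 0.0]
ft_force: [-2.9, 0.2, 5.4]
grip_width: 0.0533
grasp_force: 65.3
```

Run:
```python
from h import *
o=bot.get_obs();print({k:np.round(o[k],4) for k in('clock','eef_pos','ft_force','ft_torque','grip_width')})
c=get_calibration('wrist');im,d=camera('wrist'); P=wcloud(d,c)
for v in range(165,300,6): print(v,P[v,322].round(4),im[v,322])
```

```text
{'clock': np.float64(7.5833), 'eef_pos': array([ 0.6748, -0.1549,  0.0732]), 'ft_force': array([-2.8674,  0.199 ,  5.398 ]), 'ft_torque': array([0.2579, 0.5449, 0.0295]), 'grip_width': np.float64(0.0533)}
165 [ 0.6123 -0.1555  0.0369] [ 80 162 116]
171 [ 0.615  -0.1555  0.0367] [ 54 108  78]
177 [ 0.6176 -0.1555  0.0371] [ 57 110  79]
183 [ 0.619  -0.1555  0.0459] [156 152 156]
189 [ 0.6207 -0.1554  0.051 ] [74 75 77]
195 [ 0.622  -0.1554  0.0577] [120 121 128]
201 [ 0.6246 -0.1554  0.0567] [80 83 86]
207 [ 0.6283 -0.1554  0.0503] [198 193 197]
213 [ 0.6287 -0.1553  0.0595] [76 46 30]
219 [ 0.6288 -0.1553  0.069 ] [199 183 137]
225 [ 0.629  -0.1553  0.0769] [122  80  43]
231 [ 0.629  -0.1552  0.0844] [143  94  49]
237 [ 0.6307 -0.1552  0.0856] [216 142  71]
243 [ 0.633  -0.1552  0.0845] [216 142  71]
249 [ 0.6349 -0.1552  0.085 ] [216 143  72]
255 [ 0.6369 -0.1552  0.0852] [217 143  73]
261 [ 0.6392 -0.1551  0.0847] [217 142  72]
267 [ 0.6416 -0.1551  0.0838] [216 142  71]
273 [ 0.6432 -0.1551  0.0852] [217 143  72]
279 [ 0.6458 -0.1551  0.0844] [216 142  72]
285 [ 0.6477 -0.1551  0.0848] [218 144  72]
291 [ 0.6498 -0.155   0.0853] [145  97  52]
297 [ 0.6523 -0.155   0.0847] [145  96  51]
```

Run:
```python
from h import *
f,cx,cy,Rm,t=cal('wrist'); o=bot.get_obs(); print('cam',-Rm.T@t, 'axis',Rm[2], o['eef_pos'])
z=np.load('w2.npz');P=z['P'];im=z['im']
for v in (5,20,40,55,65,75): print([P[v,u].round(3) for u in (150,250,322,420)])
```

```text
cam [ 0.59668352 -0.15508641  0.19954679] axis [ 0.30381129  0.00121485 -0.95273145] [ 0.67488802 -0.15488154  0.0732083 ]
[array([ 0.568, -0.194,  0.202]), array([ 0.569, -0.173,  0.196]), array([ 0.569, -0.158,  0.195]), array([ 0.569, -0.138,  0.198])]
[array([ 0.569, -0.197,  0.196]), array([ 0.569, -0.175,  0.185]), array([ 0.569, -0.158,  0.183]), array([ 0.568, -0.135,  0.187])]
[array([ 0.569, -0.205,  0.179]), array([ 0.537, -0.205,  0.037]), array([ 0.558, -0.158,  0.116]), array([ 0.534, -0.096,  0.037])]
[array([ 0.558, -0.238,  0.113]), array([ 0.547, -0.205,  0.036]), array([ 0.562, -0.158,  0.105]), array([ 0.545, -0.096,  0.037])]
[array([ 0.544, -0.281,  0.024]), array([ 0.554, -0.204,  0.037]), array([ 0.567, -0.158,  0.106]), array([ 0.551, -0.096,  0.036])]
[array([ 0.552, -0.282,  0.023]), array([ 0.56 , -0.204,  0.036]), array([ 0.561, -0.159,  0.037]), array([ 0.558, -0.096,  0.035])]
```

Request:
{"fn": "apply_moves", "kwargs": {
  "steps": [
    [[0,0,0],[0,0,0],0.7],
    [[0,0,0],[0,0,0],1],
    [[0,0,0],[0,0,0],1],
    [[0,0,0],[0,0,0],1],
    [[0,0,0],[0,0,0],1],
    [[0,0,0],[0,0,0],1],
    [[0,0,-0.04],[0,0,0],1],
    [[0,0,-0.02],[0,0,0],1]
  ]
}}

```text
clock: 8.3
eef_pos: [0.6749, -0.1549, 0.0852]
tool_rot: [-0.004, 1.0, -0.0, 0.0]
ft_force: [0.5, -0.5, 0.9]
grip_width: 0.0853
grasp_force: 0.0
```

Run:
```python
from h import *
o=bot.get_obs();print({k:np.round(o[k],4) for k in('clock','eef_pos','ft_force','ft_torque','grip_width','joint_pos')})
c=get_calibration('wrist');im,d=camera('wrist'); P=wcloud(d,c)
for v in range(185,250,5): print(v,P[v,322].round(4),im[v,322])
```

```text
{'clock': np.float64(8.3), 'eef_pos': array([ 0.6749, -0.1549,  0.0852]), 'ft_force': array([ 0.5282, -0.4754,  0.8773]), 'ft_torque': array([ 0.0064, -0.0103,  0.0203]), 'grip_width': np.float64(0.0853), 'joint_pos': array([-0.2256,  0.7219,  0.3417,  1.1904, -0.    , -0.2341])}
185 [ 0.6205 -0.1555  0.0539] [92 91 93]
190 [ 0.6222 -0.1555  0.0568] [113 115 120]
195 [ 0.6245 -0.1555  0.0564] [82 85 88]
200 [ 0.6283 -0.1555  0.0475] [184 180 182]
205 [ 0.6287 -0.1554  0.0569] [70 44 30]
210 [ 0.629  -0.1554  0.0656] [103  85  61]
215 [ 0.6289 -0.1553  0.0746] [110  73  38]
220 [ 0.6291 -0.1553  0.0818] [113  75  40]
225 [ 0.6301 -0.1553  0.0851] [191 125  62]
230 [ 0.6319 -0.1553  0.085 ] [203 133  66]
235 [ 0.6339 -0.1553  0.0845] [203 133  66]
240 [ 0.6358 -0.1553  0.0845] [203 132  66]
245 [ 0.6376 -0.1552  0.0846] [203 134  68]
```

Blank seated. Slide out to the handle.

Request:
{"fn": "apply_moves", "kwargs": {
  "steps": [
    [[-0.06,0,0],[0,0,0],1],
    [[-0.1,0.001,0],[0,0,0],1],
    [[-0.1,0.001,0],[0,0,0],1],
    [[-0.1,0.001,0],[0,0,0],1],
    [[-0.1,0.001,0],[0,0,0],1],
    [[-0.08,0.001,0],[0,0,0],1],
    [[-0.06,0,0],[0,0,0],1],
    [[-0.025,0,0],[0,0,0],1]
  ]
}}

```text
clock: 9.02
eef_pos: [0.8013, -0.1525, 0.0844]
tool_rot: [-0.005, 1.0, -0.0, 0.001]
ft_force: [-0.5, -1.0, -0.6]
grip_width: 0.0856
grasp_force: 0.0
```

Run:
```python
from h import *
o=bot.get_obs();print({k:np.round(o[k],4) for k in('clock','eef_pos','tool_rot','ft_force','joint_pos')})
c=get_calibration('wrist');im,d=camera('wrist'); save('pics/w3.png',im); P=wcloud(d,c)
h=cv2.cvtColor(im,cv2.COLOR_RGB2HSV).astype(int); m=((h[...,0]<8)|(h[...,0]>172))&(h[...,1]>170)&(P[...,2]>.06)&(P[...,2]<.11)&(P[...,0]>.7)
Q=P[m]; print(len(Q),Q.min(0),Q.max(0)); T=Q[Q[:,2]>Q[:,2].max()-.005]; print('top',np.percentile(T,[3,97],axis=0))
```

```text
{'clock': np.float64(9.0167), 'eef_pos': array([ 0.8013, -0.1525,  0.0844]), 'tool_rot': array([-4.6e-03,  1.0e+00, -1.0e-04,  7.0e-04]), 'ft_force': array([-0.4552, -0.9884, -0.5545]), 'joint_pos': array([-1.8820e-01,  1.0350e+00,  9.6270e-01,  1.4971e+00,  1.0000e-04,
       -1.9730e-01])}
3938 [ 0.78743642 -0.16527653  0.06674594] [ 0.81120131 -0.14263152  0.09625148]
top [[ 0.78929916 -0.16388192  0.09199457]
 [ 0.80903711 -0.14428092  0.09555381]]
```

View pics/w3.png

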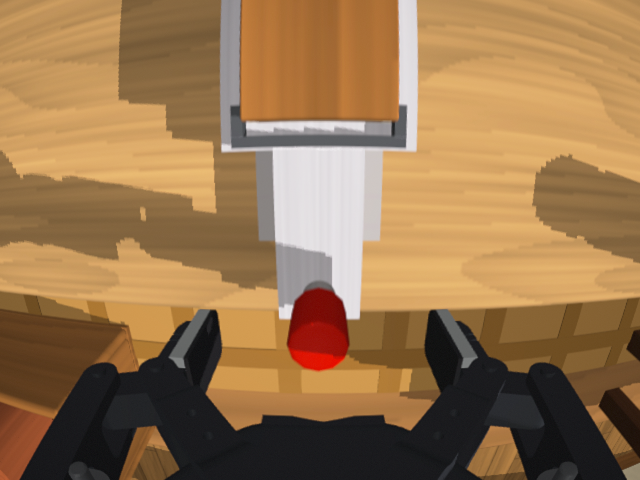

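The handle is centred between the open jaws (u≈319) and the blank lies inside the lips. I'll close on the handle and pull towards home.

Request:
{"fn": "apply_moves", "kwargs": {
  "steps": [
    [[0.008,-0.006,0.005],[0,0,0],1],
    [[0,0,0],[0,0,0],0.2],
    [[0,0,0],[0,0,0],0.15],
    [[0,0,0],[0,0,0],0.15],
    [[0,0,0],[0,0,0],0.15],
    [[0,0,0],[0,0,0],0.15],
    [[0,0,0],[0,0,0],0.15],
    [[0,0,0],[0,0,0],0.15]
  ]
}}

```text
clock: 9.73
eef_pos: [0.7981, -0.1544, 0.0843]
tool_rot: [-0.004, 1.0, -0.0, 0.0]
ft_force: [-2.2, -0.3, 2.9]
grip_width: 0.0224
grasp_force: 59.0
```

Request:
{"fn": "apply_moves", "kwargs": {
  "steps": [
    [[0,0,0],[0,0,0],0.15],
    [[0,0,0],[0,0,0],0.15],
    [[0,0,0],[0,0,0],0.15],
    [[0.02,0,0],[0,0,0],0.15],
    [[0.03,0,0],[0,0,0],0.15],
    [[0.04,0,0],[0,0,0],0.15],
    [[0.05,0,0],[0,0,0],0.15],
    [[0.05,0,0],[0,0,0],0.15]
  ]
}}

```text
clock: 10.4
eef_pos: [0.762, -0.1548, 0.0843]
tool_rot: [-0.004, 1.0, -0.001, 0.003]
ft_force: [3.3, -2.4, 2.4]
grip_width: 0.0225
grasp_force: 59.2
```

Request:
{"fn": "apply_moves", "kwargs": {
  "steps": [
    [[0.06,-0.001,0],[0,0,0],0.15],
    [[0.07,-0.001,0],[0,0,0],0.15],
    [[0.07,-0.001,0],[0,0,0],0.15],
    [[0.07,-0.001,0],[0,0,0],0.15],
    [[0.06,-0.001,0],[0,0,0],0.15],
    [[0.03,-0.001,0],[0,0,0],0.15],
    [[0.02,0,0],[0,0,0],0.15],
    [[0.01,0,0],[0,0,0],0.15]
  ]
}}

```text
clock: 11.07
eef_pos: [0.6832, -0.1556, 0.0843]
tool_rot: [-0.005, 1.0, 0.0, 0.001]
ft_force: [2.3, 2.2, 3.4]
grip_width: 0.0223
grasp_force: 59.5
```

Request:
{"fn": "apply_moves", "kwargs": {
  "steps": [
    [[0.01,0,0],[0,0,0],0.15],
    [[0.01,0,0],[0,0,0],0.15],
    [[0.01,0,0],[0,0,0],0.15],
    [[0.005,0,0],[0,0,0],0.15],
    [[0.005,0,0],[0,0,0],0.15],
    [[0.005,0,0],[0,0,0],0.15],
    [[0,0,0],[0,0,0],0.15],
    [[0,0,0],[0,0,0],0.15]
  ]
}}

```text
clock: 11.73
eef_pos: [0.6741, -0.1557, 0.0842]
tool_rot: [-0.005, 1.0, 0.0, 0.001]
ft_force: [2.8, 3.6, 5.5]
grip_width: 0.0222
grasp_force: 59.6
```

Request:
{"fn": "apply_moves", "kwargs": {
  "steps": [
    [[0.005,0,0],[0,0,0],0.15],
    [[0.005,0,0],[0,0,0],0.15],
    [[0.005,0,0],[0,0,0],0.15],
    [[0.005,0,0],[0,0,0],0.15],
    [[0.005,0,0],[0,0,0],0.15],
    [[0,0,0],[0,0,0],0.15],
    [[0,0,0],[0,0,0],0.15],
    [[0,0,0],[0,0,0],0.15]
  ]
}}

```text
clock: 12.4
eef_pos: [0.6693, -0.1558, 0.0842]
tool_rot: [-0.005, 1.0, 0.0, 0.001]
ft_force: [3.7, 4.2, 5.8]
grip_width: 0.0222
grasp_force: 59.6
```

Request:
{"fn": "apply_moves", "kwargs": {
  "steps": [
    [[0.005,0,0],[0,0,0],0.15],
    [[0.005,0,0],[0,0,0],0.15],
    [[0.005,0,0],[0,0,0],0.15],
    [[0.005,0,0],[0,0,0],0.15],
    [[0.005,0,0],[0,0,0],0.15],
    [[0,0,0],[0,0,0],0.15],
    [[0,0,0],[0,0,0],0.15],
    [[0,0,0],[0,0,0],0.15]
  ]
}}

```text
clock: 13.07
eef_pos: [0.6692, -0.1557, 0.0843]
tool_rot: [-0.005, 1.0, 0.0, 0.006]
ft_force: [16.2, 3.5, -2.0]
grip_width: 0.0222
grasp_force: 58.9
```

Run:
```python
from h import *
o=bot.get_obs();print({k:np.round(o[k],4) for k in('clock','eef_pos','ft_force','ft_torque')})
```

```text
{'clock': np.float64(13.0667), 'eef_pos': array([ 0.6692, -0.1557,  0.0843]), 'ft_force': array([16.1535,  3.4696, -2.0151]), 'ft_torque': array([ 0.5694, -2.9962, -0.0729])}
```

Sled is home: it stopped at TCP x=0.669 with 16 N. Now relax, open and rise.

Request:
{"fn": "apply_moves", "kwargs": {
  "steps": [
    [[-0.01,0,0],[0,0,0],0.15],
    [[-0.008,0,0],[0,0,0],0.15],
    [[0,0,0],[0,0,0],0.5],
    [[0,0,0],[0,0,0],1],
    [[0,0,0],[0,0,0],1],
    [[0,0,0],[0,0,0],1],
    [[0,0,-0.03],[0,0,0],1],
    [[0,0,-0.08],[0,0,0],1]
  ]
}}

```text
clock: 13.73
eef_pos: [0.6644, -0.1562, 0.1026]
tool_rot: [-0.004, 1.0, 0.001, -0.003]
ft_force: [-0.2, 0.5, 0.4]
grip_width: 0.0851
grasp_force: 0.0
```

Request:
{"fn": "apply_moves", "kwargs": {
  "steps": [
    [[0,0,-0.15],[0,0,0],1],
    [[0,0,-0.19],[0,0,0],1],
    [[0,0,-0.19],[0,0,0],1],
    [[0,0,-0.19],[0,0,0],1],
    [[0,0,-0.19],[0,0,0],1],
    [[0,0,-0.19],[0,0,0],1],
    [[0,0,-0.19],[0,0,0],1],
    [[0,0,-0.18],[0,0,0],1]
  ]
}}

```text
clock: 14.4
eef_pos: [0.6667, -0.1567, 0.396]
tool_rot: [-0.004, 1.0, -0.001, 0.003]
ft_force: [1.8, -0.4, 1.5]
grip_width: 0.0853
grasp_force: 0.0
```

Run:
```python
from h import *
o=bot.get_obs();print({k:np.round(o[k],4) for k in('clock','eef_pos','tool_rot','ft_force','joint_pos')})
c=get_calibration('wrist');im,d=camera('wrist'); save('pics/w4.png',im); P=wcloud(d,c); np.savez('w4.npz',im=im,d=d,P=P)
V=im.max(-1)
m=(V<60)&(P[...,2]>.22)&(P[...,2]<.33)&(P[...,0]>.45)&(P[...,0]<.62)&(np.abs(P[...,1]+.15)<.09)
n,L,st,ct=cv2.connectedComponentsWithStats(m.astype(np.uint8))
for k in range(1,n):
    if st[k,4]>40: Q=P[L==k]; print(ct[k],st[k,4],np.percentile(Q,[3,50,97],axis=0).round(4).tolist())
h=cv2.cvtColor(im,cv2.COLOR_RGB2HSV).astype(int); m=((h[...,0]<8)|(h[...,0]>172))&(h[...,1]>150)&(d>0)
n,L,st,ct=cv2.connectedComponentsWithStats(m.astype(np.uint8))
for k in range(1,n):
    if st[k,4]>40: Q=P[L==k]; print('red',ct[k],st[k,4],np.percentile(Q,[3,50,97],axis=0).round(4).tolist())
im,d=camera('scene'); P=cloud(d,'scene'); np.savez('s4.npz',im=im,d=d,P=P)
```

```text
{'clock': np.float64(14.4), 'eef_pos': array([ 0.6667, -0.1567,  0.396 ]), 'tool_rot': array([-4.1e-03,  1.0e+00, -8.0e-04,  2.7e-03]), 'ft_force': array([ 1.7546, -0.3764,  1.4509]), 'joint_pos': array([-2.3080e-01,  7.4980e-01,  1.2133e+00,  2.0286e+00, -3.0000e-04,
       -2.3890e-01])}
[354.08018868   3.55660377] 212 [[0.5054, -0.1464, 0.2859], [0.509, -0.1392, 0.294], [0.5099, -0.1317, 0.3035]]
red [342.86358512  24.79143179] 887 [[0.5053, -0.1543, 0.2705], [0.5169, -0.1449, 0.2726], [0.53, -0.1354, 0.2834]]
red [324.33234421 197.54005935] 337 [[0.6599, -0.1653, 0.0734], [0.6697, -0.1558, 0.0941], [0.6824, -0.1455, 0.096]]
```

View pics/w4.png

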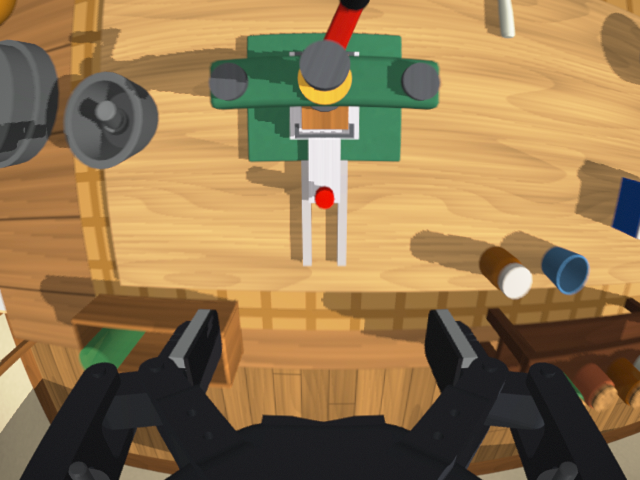

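The view shows the sled home, the blank under the foot, the screw cap at (325,65) and the crank pointing to a knob at (354,2). I'll move in for a closer look.

Request:
{"fn": "apply_moves", "kwargs": {
  "steps": [
    [[0.05,0,0],[0,0,0],1],
    [[0.12,0,0],[0,0,0],1],
    [[0.12,0,0],[0,0,0],1],
    [[0.1,0,0],[0,0,0],1],
    [[0.05,0,0],[0,0,0],1],
    [[0,0,0],[0,0,0],1],
    [[0,0,0],[0,0,0],1],
    [[0,0,0],[0,0,0],1]
  ]
}}

```text
clock: 15.17
eef_pos: [0.5802, -0.1575, 0.3901]
tool_rot: [-0.004, 1.0, 0.0, -0.0]
ft_force: [0.6, -0.3, -0.3]
grip_width: 0.0859
grasp_force: 0.0
```

Run:
```python
from h import *
o=bot.get_obs();print({k:np.round(o[k],4) for k in('clock','eef_pos','tool_rot','ft_force','joint_pos')})
c=get_calibration('wrist');im,d=camera('wrist'); save('pics/w5.png',im); P=wcloud(d,c); np.savez('w5.npz',im=im,d=d,P=P)
V=im.max(-1).astype(int);S=V-im.min(-1)
for zlo,zhi in ((.305,.33),(.278,.30),(.26,.278),(.2,.23)):
  m=(P[...,2]>zlo)&(P[...,2]<zhi)&(P[...,0]>.44)&(P[...,0]<.62)&(np.abs(P[...,1]+.15)<.12)
  n,L,st,ct=cv2.connectedComponentsWithStats(m.astype(np.uint8))
  for k in range(1,n):
    if st[k,4]>60: Q=P[L==k]; print(zlo,ct[k].round(0),st[k,4],np.percentile(Q,[2,50,98],axis=0).round(4).tolist(),im[L==k].mean(0).round(0), cv2.minEnclosingCircle(Q[:,:2].astype(np.float32)))
```

```text
{'clock': np.float64(15.1667), 'eef_pos': array([ 0.5802, -0.1575,  0.3901]), 'tool_rot': array([-4.2e-03,  1.0e+00,  0.0e+00, -1.0e-04]), 'ft_force': array([ 0.5909, -0.2909, -0.347 ]), 'joint_pos': array([-0.265 ,  0.4669,  0.6963,  1.8006, -0.    , -0.2734])}
0.305 [359. 126.] 1010 [[0.4912, -0.1473, 0.3121], [0.4999, -0.139, 0.3154], [0.5086, -0.13, 0.3204]] [70. 69. 69.] ((0.49988704919815063, -0.1383959800004959), 0.010195649228990078)
0.278 [324. 198.] 1842 [[0.5321, -0.171, 0.2782], [0.5462, -0.1568, 0.2795], [0.5604, -0.1425, 0.2809]] [100. 101. 105.] ((0.5462781190872192, -0.1566741168498993), 0.016363980248570442)
0.26 [338. 158.] 1023 [[0.5056, -0.1639, 0.2671], [0.5212, -0.1474, 0.2723], [0.5344, -0.1375, 0.276]] [179.  33.  20.] ((0.5235878825187683, -0.1530628502368927), 0.022151412442326546)
0.2 [262. 180.] 4570 [[0.5264, -0.2513, 0.2006], [0.5434, -0.2105, 0.2032], [0.5663, -0.1618, 0.2138]] [ 74. 104.  76.] ((0.5451076030731201, -0.20438873767852783), 0.05425221472978592)
0.2 [391. 182.] 4080 [[0.5259, -0.1356, 0.2004], [0.5445, -0.0989, 0.2029], [0.5652, -0.0621, 0.2136]] [ 73. 115.  89.] ((0.546280026435852, -0.09738186001777649), 0.043174389749765396)
```

View pics/w5.png

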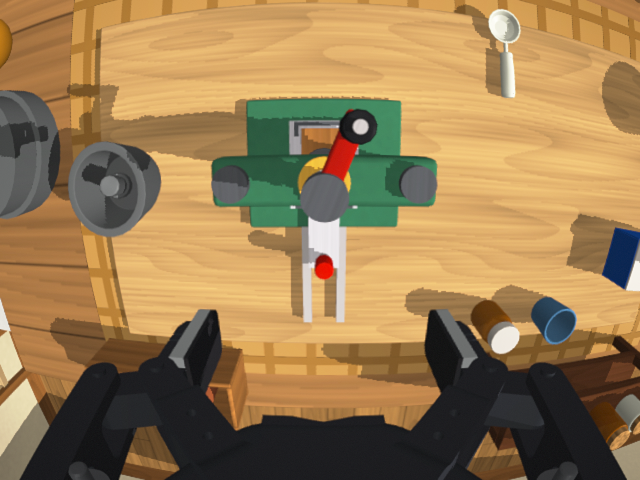

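The cap (axis) is at (0.5462, −0.1567) and the knob at (0.4999, −0.1385) with its top at z = 0.315. I'll descend over the knob and grip it.

Request:
{"fn": "apply_moves", "kwargs": {
  "steps": [
    [[0.08,0.02,0],[0,0,0],1],
    [[0.12,0.03,0.02],[0,0,0],1],
    [[0.12,0.03,0.05],[0,0,0],1],
    [[0.06,0.013,0.1],[0,0,0],1],
    [[0.02,0.005,0.1],[0,0,0],1],
    [[0,0,0.1],[0,0,0],1],
    [[0,0,0.06],[0,0,0],1],
    [[0,0,0.02],[0,0,0],1]
  ]
}}

```text
clock: 15.88
eef_pos: [0.4993, -0.1381, 0.2975]
tool_rot: [-0.004, 1.0, 0.001, -0.002]
ft_force: [-0.2, -0.2, 0.3]
grip_width: 0.0853
grasp_force: 0.0
```

Request:
{"fn": "apply_moves", "kwargs": {
  "steps": [
    [[0,0,0],[0,0,0],1],
    [[0,0,0],[0,0,0],1],
    [[0,0,0],[0,0,0],1],
    [[0,0,0],[0,0,0],1],
    [[0,0,0],[0,0,0],1],
    [[0,0,0],[0,0,0],1],
    [[0,0,0],[0,0,0],1],
    [[0,0,0],[0,0,0],1]
  ]
}}

```text
clock: 16.55
eef_pos: [0.4999, -0.1385, 0.3007]
tool_rot: [-0.004, 1.0, -0.0, 0.0]
ft_force: [0.4, -0.5, -0.1]
grip_width: 0.0853
grasp_force: 0.0
```

```bash
cat > circ.py <<'E'
from h import *
AX=np.array([.5462,-.1567]); TH0=158.5
def gen(dths,z0,Rt,p0):
    p=np.array(p0,float); a=0
    for i,dt in enumerate(dths):
        a+=dt; th=np.radians(TH0-a)
        tp=np.array([*(AX+.05*np.array([np.cos(th),np.sin(th)])),z0-.02*a/360])
        s=np.round(Rt.inv().apply(tp-p)/.2,3); p=p+Rt.apply(s*.2)
        if i%8==0: print(f'# call {i//8} from {a-dt:.1f} deg')
        print(str(s.tolist()).replace(' ',''))
    return p
E
python3 - <<'E'
from circ import *
o=bot.get_obs();print({k:np.round(o[k],4) for k in('clock','eef_pos','tool_rot','ft_force','grip_width')})
E
```

```text
{'clock': np.float64(16.55), 'eef_pos': array([ 0.4999, -0.1385,  0.3007]), 'tool_rot': array([-4.2e-03,  1.0e+00, -0.0e+00,  2.0e-04]), 'ft_force': array([ 0.392 , -0.4819, -0.1373]), 'grip_width': np.float64(0.0853)}
```

Request:
{"fn": "apply_moves", "kwargs": {
  "steps": [
    [[0,0,0],[0,0,0],0.5],
    [[0,0,0],[0,0,0],0.15],
    [[0,0,0],[0,0,0],0.15],
    [[0,0,0],[0,0,0],0.15],
    [[0,0,0],[0,0,0],0.15],
    [[0,0,0],[0,0,0],0.15],
    [[0,0,0],[0,0,0],0.15],
    [[0,0,0],[0,0,0],0.15]
  ]
}}

```text
clock: 17.22
eef_pos: [0.4998, -0.1385, 0.3006]
tool_rot: [-0.004, 1.0, -0.0, 0.0]
ft_force: [-0.3, -1.0, 1.7]
grip_width: 0.0184
grasp_force: 58.6
```

Run:
```python
from circ import *
o=bot.get_obs();print({k:np.round(o[k],4) for k in('clock','eef_pos','tool_rot','ft_force','ft_torque','grip_width')})
d=[3,6]+[9]*21+[6]+[2.5]*64
gen(d,.3007,down(180.48),[.4999,-.1385,.3007])
```

```text
{'clock': np.float64(17.2167), 'eef_pos': array([ 0.4998, -0.1385,  0.3006]), 'tool_rot': array([-4.2e-03,  1.0e+00, -1.0e-04,  1.0e-04]), 'ft_force': array([-0.2621, -0.9631,  1.7021]), 'ft_torque': array([-0.02  ,  0.119 ,  0.0067]), 'grip_width': np.float64(0.0184)}
# call 0 from 0.0 deg
[-0.004,0.013,0.001]
[-0.012,0.023,0.002]
[-0.023,0.032,0.002]
[-0.028,0.028,0.003]
[-0.031,0.023,0.002]
[-0.035,0.018,0.003]
[-0.037,0.013,0.002]
[-0.039,0.006,0.003]
# call 1 from 63.0 deg
[-0.039,0.0,0.002]
[-0.039,-0.005,0.003]
[-0.037,-0.012,0.002]
[-0.035,-0.018,0.003]
[-0.032,-0.022,0.002]
[-0.028,-0.028,0.002]
[-0.024,-0.031,0.003]
[-0.018,-0.035,0.002]
# call 2 from 135.0 deg
[-0.012,-0.037,0.003]
[-0.007,-0.039,0.002]
[-0.0,-0.039,0.003]
[0.006,-0.039,0.002]
[0.011,-0.038,0.003]
[0.018,-0.035,0.002]
[0.023,-0.032,0.003]
[0.018,-0.019,0.002]
# call 3 from 204.0 deg
[0.008,-0.007,0.0]
[0.008,-0.007,0.001]
[0.008,-0.007,0.001]
[0.009,-0.006,0.0]
[0.01,-0.006,0.001]
[0.009,-0.006,0.001]
[0.01,-0.005,0.001]
[0.01,-0.004,0.0]
# call 4 from 224.0 deg
[0.01,-0.005,0.001]
[0.01,-0.003,0.001]
[0.0
[... 475 characters left out ...]
rom 284.0 deg
[0.009,0.006,0.001]
[0.008,0.007,0.0]
[0.008,0.008,0.001]
[0.008,0.007,0.001]
[0.007,0.008,0.0]
[0.008,0.009,0.001]
[0.006,0.008,0.001]
[0.006,0.009,0.0]
# call 8 from 304.0 deg
[0.006,0.009,0.001]
[0.006,0.01,0.001]
[0.005,0.009,0.001]
[0.005,0.01,0.0]
[0.004,0.01,0.001]
[0.004,0.011,0.001]
[0.003,0.01,0.0]
[0.003,0.01,0.001]
# call 9 from 324.0 deg
[0.002,0.011,0.001]
[0.002,0.011,0.0]
[0.002,0.011,0.001]
[0.001,0.011,0.001]
[0.0,0.01,0.0]
[0.0,0.011,0.001]
[-0.0,0.011,0.001]
[-0.001,0.011,0.001]
# call 10 from 344.0 deg
[-0.001,0.011,0.0]
[-0.002,0.011,0.001]
[-0.003,0.01,0.001]
[-0.002,0.011,0.0]
[-0.004,0.01,0.001]
[-0.003,0.011,0.001]
[-0.004,0.01,0.0]
[-0.005,0.01,0.001]
```

Request:
{"fn": "apply_moves", "kwargs": {
  "steps": [
    [[-0.004,0.013,0.001],[0,0,0],0.15],
    [[-0.012,0.023,0.002],[0,0,0],0.15],
    [[-0.023,0.032,0.002],[0,0,0],0.15],
    [[-0.028,0.028,0.003],[0,0,0],0.15],
    [[-0.031,0.023,0.002],[0,0,0],0.15],
    [[-0.035,0.018,0.003],[0,0,0],0.15],
    [[-0.037,0.013,0.002],[0,0,0],0.15],
    [[-0.039,0.006,0.003],[0,0,0],0.15]
  ]
}}

```text
clock: 17.88
eef_pos: [0.539, -0.1073, 0.2973]
tool_rot: [-0.004, 1.0, -0.001, -0.002]
ft_force: [-8.5, -1.9, 5.5]
grip_width: 0.0183
grasp_force: 59.1
```

Request:
{"fn": "apply_moves", "kwargs": {
  "steps": [
    [[-0.039,0,0.002],[0,0,0],0.15],
    [[-0.039,-0.005,0.003],[0,0,0],0.15],
    [[-0.037,-0.012,0.002],[0,0,0],0.15],
    [[-0.035,-0.018,0.003],[0,0,0],0.15],
    [[-0.032,-0.022,0.002],[0,0,0],0.15],
    [[-0.028,-0.028,0.002],[0,0,0],0.15],
    [[-0.024,-0.031,0.003],[0,0,0],0.15],
    [[-0.018,-0.035,0.002],[0,0,0],0.15]
  ]
}}

```text
clock: 18.55
eef_pos: [0.5909, -0.134, 0.2933]
tool_rot: [-0.005, 1.0, 0.003, -0.001]
ft_force: [-4.5, 7.0, 4.9]
grip_width: 0.018
grasp_force: 59.1
```

Request:
{"fn": "apply_moves", "kwargs": {
  "steps": [
    [[-0.012,-0.037,0.003],[0,0,0],0.15],
    [[-0.007,-0.039,0.002],[0,0,0],0.15],
    [[0,-0.039,0.003],[0,0,0],0.15],
    [[0.006,-0.039,0.002],[0,0,0],0.15],
    [[0.011,-0.038,0.003],[0,0,0],0.15],
    [[0.018,-0.035,0.002],[0,0,0],0.15],
    [[0.023,-0.032,0.003],[0,0,0],0.15],
    [[0.018,-0.019,0.002],[0,0,0],0.15]
  ]
}}

```text
clock: 19.22
eef_pos: [0.5851, -0.1885, 0.2898]
tool_rot: [-0.006, 1.0, 0.004, 0.005]
ft_force: [12.1, 11.4, 0.5]
grip_width: 0.0187
grasp_force: 58.9
```

Request:
{"fn": "apply_moves", "kwargs": {
  "steps": [
    [[0.008,-0.007,0],[0,0,0],0.15],
    [[0.008,-0.007,0.001],[0,0,0],0.15],
    [[0.008,-0.007,0.001],[0,0,0],0.15],
    [[0.009,-0.006,0],[0,0,0],0.15],
    [[0.01,-0.006,0.001],[0,0,0],0.15],
    [[0.009,-0.006,0.001],[0,0,0],0.15],
    [[0.01,-0.005,0.001],[0,0,0],0.15],
    [[0.01,-0.004,0],[0,0,0],0.15]
  ]
}}

```text
clock: 19.88
eef_pos: [0.5728, -0.1993, 0.2888]
tool_rot: [-0.006, 1.0, 0.002, 0.006]
ft_force: [16.0, 5.3, -2.6]
grip_width: 0.0184
grasp_force: 58.6
```

Request:
{"fn": "apply_moves", "kwargs": {
  "steps": [
    [[0.01,-0.005,0.001],[0,0,0],0.15],
    [[0.01,-0.003,0.001],[0,0,0],0.15],
    [[0.01,-0.004,0],[0,0,0],0.15],
    [[0.011,-0.002,0.001],[0,0,0],0.15],
    [[0.01,-0.003,0.001],[0,0,0],0.15],
    [[0.011,-0.002,0],[0,0,0],0.15],
    [[0.011,-0.001,0.001],[0,0,0],0.15],
    [[0.011,-0.001,0.001],[0,0,0],0.15]
  ]
}}

```text
clock: 20.55
eef_pos: [0.5565, -0.2058, 0.2877]
tool_rot: [-0.005, 1.0, 0.0, 0.007]
ft_force: [16.7, 0.8, -2.6]
grip_width: 0.0183
grasp_force: 58.7
```

```bash
cat >> circ.py <<'E'
def ang(p,f):
    r=np.array(p[:2])-AX; th=np.degrees(np.arctan2(r[1],r[0])); a=(TH0-th)%360
    u=r/np.hypot(*r); t=np.array([u[1],-u[0]]); return round(a,1),round(np.hypot(*r),4),'tang',round(-t@np.array(f[:2]),1),'rad',round(u@np.array(f[:2]),1)
E
python3 - <<'E'
from circ import *
o=bot.get_obs(); print(ang(o['eef_pos'],o['ft_force']),o['ft_force'],o['ft_torque'],o['eef_pos'],o['tool_rot'])
E
```

```text
(np.float64(236.6), np.float64(0.0501), 'tang', np.float64(16.5), 'rad', np.float64(2.6)) [16.67949559  0.81765967 -2.58180243] [ 0.12894775 -3.24793893  0.01372629] [ 0.55651313 -0.20576279  0.28770409] [-5.41697728e-03  9.99960828e-01  1.72522172e-04  6.99773207e-03]
```

The free force was about 8.4 N at 130° and 16.5 N at 197° and after, so contact lies between those angles. I'll back off to 114° and feel for it again slowly.

Run:
```python
from circ import *
import io,contextlib
d=[3,6]+[9]*21+[6]+[2.5]*16
e=[-4,-7]+[-8.5]*13+[-8.5]+[2.5]*40
b=io.StringIO()
with contextlib.redirect_stdout(b): gen(d+e,.3007,down(180.48),[.4999,-.1385,.3007])
L=b.getvalue().split('# call'); print('# call'.join(['']+L[6:]))
```

```text
# call 5 from 244.0 deg
[-0.018,0.002,-0.001]
[-0.03,0.006,-0.002]
[-0.034,0.012,-0.003]
[-0.033,0.017,-0.002]
[-0.03,0.022,-0.002]
[-0.026,0.026,-0.003]
[-0.023,0.03,-0.002]
[-0.017,0.032,-0.002]
# call 6 from 182.0 deg
[-0.013,0.035,-0.003]
[-0.007,0.037,-0.002]
[-0.002,0.037,-0.003]
[0.004,0.037,-0.002]
[0.009,0.035,-0.002]
[0.015,0.035,-0.003]
[0.019,0.031,-0.002]
[0.023,0.029,-0.002]
# call 7 from 114.0 deg
[-0.007,-0.008,0.0]
[-0.007,-0.009,0.001]
[-0.007,-0.008,0.001]
[-0.006,-0.009,0.0]
[-0.006,-0.009,0.001]
[-0.005,-0.01,0.001]
[-0.005,-0.009,0.001]
[-0.005,-0.01,0.0]
# call 8 from 134.0 deg
[-0.004,-0.01,0.001]
[-0.004,-0.01,0.001]
[-0.003,-0.011,0.0]
[-0.003,-0.01,0.001]
[-0.003,-0.011,0.001]
[-0.002,-0.011,0.0]
[-0.001,-0.011,0.001]
[-0.001,-0.01,0.001]
# call 9 from 154.0 deg
[-0.001,-0.011,0.0]
[0.0,-0.011,0.001]
[0.001,-0.011,0.001]
[0.001,-0.011,0.001]
[0.001,-0.011,0.0]
[0.002,-0.011,0.001]
[0.002,-0.01,0.001]
[0.003,-0.011,0.0]
# call 10 from 174.0 deg
[0.003,-0.01,0.001]
[0.004,-0.01,0.001]
[0.004,-0.011,0.0]
[0.005,-0.009,0.001]
[0.005,-0.01,0.001]
[0.005,-0.01,0.001]
[0.006,-0.009,0.0]
[0.006,-0.009,0.001]
# call 11 from 194.0 deg
[0.007,-0.008,0.001]
[0.007,-0.009,0.0]
[0.007,-0.008,0.001]
[0.008,-0.008,0.001]
[0.008,-0.007,0.0]
[0.008,-0.007,0.001]
[0.008,-0.007,0.001]
[0.009,-0.006,0.0]
```

Request:
{"fn": "apply_moves", "kwargs": {
  "steps": [
    [[-0.018,0.002,-0.001],[0,0,0],0.15],
    [[-0.03,0.006,-0.002],[0,0,0],0.15],
    [[-0.034,0.012,-0.003],[0,0,0],0.15],
    [[-0.033,0.017,-0.002],[0,0,0],0.15],
    [[-0.03,0.022,-0.002],[0,0,0],0.15],
    [[-0.026,0.026,-0.003],[0,0,0],0.15],
    [[-0.023,0.03,-0.002],[0,0,0],0.15],
    [[-0.017,0.032,-0.002],[0,0,0],0.15]
  ]
}}

```text
clock: 21.22
eef_pos: [0.5918, -0.1779, 0.2905]
tool_rot: [-0.004, 1.0, -0.002, -0.001]
ft_force: [-7.0, -9.7, 5.0]
grip_width: 0.0184
grasp_force: 60.3
```

Request:
{"fn": "apply_moves", "kwargs": {
  "steps": [
    [[-0.013,0.035,-0.003],[0,0,0],0.15],
    [[-0.007,0.037,-0.002],[0,0,0],0.15],
    [[-0.002,0.037,-0.003],[0,0,0],0.15],
    [[0.004,0.037,-0.002],[0,0,0],0.15],
    [[0.009,0.035,-0.002],[0,0,0],0.15],
    [[0.015,0.035,-0.003],[0,0,0],0.15],
    [[0.019,0.031,-0.002],[0,0,0],0.15],
    [[0.023,0.029,-0.002],[0,0,0],0.15]
  ]
}}

```text
clock: 21.88
eef_pos: [0.5842, -0.1239, 0.2941]
tool_rot: [-0.003, 1.0, -0.003, 0.002]
ft_force: [3.7, -12.0, 0.2]
grip_width: 0.0186
grasp_force: 59.9
```

Request:
{"fn": "apply_moves", "kwargs": {
  "steps": [
    [[-0.007,-0.008,0],[0,0,0],0.15],
    [[-0.007,-0.009,0.001],[0,0,0],0.15],
    [[-0.007,-0.008,0.001],[0,0,0],0.15],
    [[-0.006,-0.009,0],[0,0,0],0.15],
    [[-0.006,-0.009,0.001],[0,0,0],0.15],
    [[-0.005,-0.01,0.001],[0,0,0],0.15],
    [[-0.005,-0.009,0.001],[0,0,0],0.15],
    [[-0.005,-0.01,0],[0,0,0],0.15]
  ]
}}

```text
clock: 22.55
eef_pos: [0.5902, -0.1326, 0.2934]
tool_rot: [-0.005, 1.0, 0.003, -0.002]
ft_force: [-8.0, 4.3, 6.0]
grip_width: 0.0183
grasp_force: 60.7
```

Request:
{"fn": "apply_moves", "kwargs": {
  "steps": [
    [[-0.004,-0.01,0.001],[0,0,0],0.15],
    [[-0.004,-0.01,0.001],[0,0,0],0.15],
    [[-0.003,-0.011,0],[0,0,0],0.15],
    [[-0.003,-0.01,0.001],[0,0,0],0.15],
    [[-0.003,-0.011,0.001],[0,0,0],0.15],
    [[-0.002,-0.011,0],[0,0,0],0.15],
    [[-0.001,-0.011,0.001],[0,0,0],0.15],
    [[-0.001,-0.01,0.001],[0,0,0],0.15]
  ]
}}

```text
clock: 23.22
eef_pos: [0.5957, -0.1483, 0.2924]
tool_rot: [-0.006, 1.0, 0.004, -0.0]
ft_force: [-4.8, 7.5, 6.2]
grip_width: 0.0184
grasp_force: 60.8
```

Request:
{"fn": "apply_moves", "kwargs": {
  "steps": [
    [[-0.001,-0.011,0],[0,0,0],0.15],
    [[0,-0.011,0.001],[0,0,0],0.15],
    [[0.001,-0.011,0.001],[0,0,0],0.15],
    [[0.001,-0.011,0.001],[0,0,0],0.15],
    [[0.001,-0.011,0],[0,0,0],0.15],
    [[0.002,-0.011,0.001],[0,0,0],0.15],
    [[0.002,-0.01,0.001],[0,0,0],0.15],
    [[0.003,-0.011,0],[0,0,0],0.15]
  ]
}}

```text
clock: 23.88
eef_pos: [0.5957, -0.1651, 0.2913]
tool_rot: [-0.006, 1.0, 0.004, 0.001]
ft_force: [-0.3, 9.3, 2.9]
grip_width: 0.0185
grasp_force: 60.6
```

Run:
```python
from circ import *
o=bot.get_obs(); print(ang(o['eef_pos'],o['ft_force']),o['ft_force'],o['ft_torque'],o['eef_pos'],o['tool_rot'])
```

```text
(np.float64(168.1), np.float64(0.0502), 'tang', np.float64(9.1), 'rad', np.float64(-1.8)) [-0.26856454  9.2807152   2.87382038] [ 1.53947309  0.04166663 -0.05592937] [ 0.59571768 -0.16508539  0.29129868] [-0.00631537  0.99997106  0.00404635  0.00127291]
```

Run:
```python
from circ import *
import io,contextlib
d=[3,6]+[9]*21+[6]+[2.5]*16
e=[-4,-7]+[-8.5]*13+[-8.5]+[2.5]*24+[1.25]*32
b=io.StringIO()
with contextlib.redirect_stdout(b): gen(d+e,.3007,down(180.48),[.4999,-.1385,.3007])
L=b.getvalue().split('# call'); print('# call'.join(['']+L[11:]))
```

```text
# call 10 from 174.0 deg
[0.001,-0.005,0.001]
[0.002,-0.005,0.0]
[0.002,-0.005,0.0]
[0.002,-0.005,0.001]
[0.002,-0.006,0.0]
[0.002,-0.005,0.0]
[0.002,-0.005,0.001]
[0.003,-0.004,0.0]
# call 11 from 184.0 deg
[0.002,-0.005,0.0]
[0.003,-0.005,0.001]
[0.002,-0.005,0.0]
[0.003,-0.005,0.001]
[0.003,-0.004,-0.0]
[0.003,-0.005,0.0]
[0.003,-0.004,0.001]
[0.003,-0.005,-0.0]
# call 12 from 194.0 deg
[0.003,-0.004,0.0]
[0.004,-0.004,0.001]
[0.003,-0.005,-0.0]
[0.004,-0.004,0.0]
[0.003,-0.004,0.001]
[0.004,-0.004,-0.0]
[0.004,-0.004,0.0]
[0.004,-0.004,0.001]
# call 13 from 204.0 deg
[0.004,-0.003,0.0]
[0.004,-0.004,0.0]
[0.004,-0.004,0.001]
[0.004,-0.003,0.0]
[0.004,-0.004,0.0]
[0.004,-0.003,0.001]
[0.005,-0.003,0.0]
[0.004,-0.003,0.0]
```

Request:
{"fn": "apply_moves", "kwargs": {
  "steps": [
    [[0.001,-0.005,0.001],[0,0,0],0.15],
    [[0.002,-0.005,0],[0,0,0],0.15],
    [[0.002,-0.005,0],[0,0,0],0.15],
    [[0.002,-0.005,0.001],[0,0,0],0.15],
    [[0.002,-0.006,0],[0,0,0],0.15],
    [[0.002,-0.005,0],[0,0,0],0.15],
    [[0.002,-0.005,0.001],[0,0,0],0.15],
    [[0.003,-0.004,0],[0,0,0],0.15]
  ]
}}

```text
clock: 24.55
eef_pos: [0.5936, -0.1732, 0.2908]
tool_rot: [-0.006, 1.0, 0.004, 0.002]
ft_force: [2.6, 8.3, 3.0]
grip_width: 0.0185
grasp_force: 60.6
```

Request:
{"fn": "apply_moves", "kwargs": {
  "steps": [
    [[0.002,-0.005,0],[0,0,0],0.15],
    [[0.003,-0.005,0.001],[0,0,0],0.15],
    [[0.002,-0.005,0],[0,0,0],0.15],
    [[0.003,-0.005,0.001],[0,0,0],0.15],
    [[0.003,-0.004,0],[0,0,0],0.15],
    [[0.003,-0.005,0],[0,0,0],0.15],
    [[0.003,-0.004,0.001],[0,0,0],0.15],
    [[0.003,-0.005,0],[0,0,0],0.15]
  ]
}}

```text
clock: 25.22
eef_pos: [0.5902, -0.181, 0.2903]
tool_rot: [-0.006, 1.0, 0.004, 0.003]
ft_force: [4.1, 8.7, 2.5]
grip_width: 0.0187
grasp_force: 60.6
```

Request:
{"fn": "apply_moves", "kwargs": {
  "steps": [
    [[0.003,-0.004,0],[0,0,0],0.15],
    [[0.004,-0.004,0.001],[0,0,0],0.15],
    [[0.003,-0.005,0],[0,0,0],0.15],
    [[0.004,-0.004,0],[0,0,0],0.15],
    [[0.003,-0.004,0.001],[0,0,0],0.15],
    [[0.004,-0.004,0],[0,0,0],0.15],
    [[0.004,-0.004,0],[0,0,0],0.15],
    [[0.004,-0.004,0.001],[0,0,0],0.15]
  ]
}}

```text
clock: 25.88
eef_pos: [0.5868, -0.1862, 0.29]
tool_rot: [-0.007, 1.0, 0.005, 0.006]
ft_force: [11.2, 10.9, 1.9]
grip_width: 0.0182
grasp_force: 60.4
```

Request:
{"fn": "apply_moves", "kwargs": {
  "steps": [
    [[0.004,-0.003,0],[0,0,0],0.15],
    [[0.004,-0.004,0],[0,0,0],0.15],
    [[0.004,-0.004,0.001],[0,0,0],0.15],
    [[0.004,-0.003,0],[0,0,0],0.15],
    [[0.004,-0.004,0],[0,0,0],0.15],
    [[0.004,-0.003,0.001],[0,0,0],0.15],
    [[0.005,-0.003,0],[0,0,0],0.15],
    [[0.004,-0.003,0],[0,0,0],0.15]
  ]
}}

```text
clock: 26.55
eef_pos: [0.5812, -0.1927, 0.2895]
tool_rot: [-0.007, 1.0, 0.004, 0.007]
ft_force: [14.6, 8.1, 0.3]
grip_width: 0.018
grasp_force: 60.2
```

Run:
```python
from circ import *
o=bot.get_obs(); print(ang(o['eef_pos'],o['ft_force']),o['ft_force'],o['ft_torque'],o['eef_pos'],o['tool_rot'])
```

```text
(np.float64(204.2), np.float64(0.0502), 'tang', np.float64(16.1), 'rad', np.float64(4.4)) [14.55227165  8.0735363   0.32788134] [ 1.5885011  -2.66152534 -0.03363305] [ 0.58123837 -0.19265457  0.28948058] [-0.00710515  0.99994398  0.00389937  0.00680817]
```

Contact is at about 185.5°: the force jumps from 9.6 to 15.4 N between 187° and 194.5°. The target is a measured 365.5°. I'll plan to about 352° and then creep.

Run:
```python
from circ import *
import io,contextlib
d=[3,6]+[9]*21+[6]+[2.5]*16
e=[-4,-7]+[-8.5]*13+[-8.5]+[2.5]*24+[1.25]*32+[4]+[7]*19+[5,3,2,1]+[1.25]*16
b=io.StringIO()
with contextlib.redirect_stdout(b): gen(d+e,.3007,down(180.48),[.4999,-.1385,.3007])
L=b.getvalue().split('# call'); print('# call'.join(['']+L[15:]))
```

```text
# call 14 from 214.0 deg
[0.015,-0.009,0.002]
[0.028,-0.014,0.002]
[0.028,-0.01,0.001]
[0.03,-0.007,0.002]
[0.03,-0.003,0.002]
[0.031,0.001,0.002]
[0.03,0.005,0.002]
[0.03,0.008,0.002]
# call 15 from 267.0 deg
[0.028,0.011,0.002]
[0.026,0.015,0.002]
[0.025,0.018,0.002]
[0.022,0.022,0.002]
[0.019,0.023,0.002]
[0.017,0.026,0.002]
[0.013,0.027,0.002]
[0.01,0.029,0.002]
# call 16 from 323.0 deg
[0.006,0.03,0.002]
[0.002,0.031,0.002]
[-0.001,0.03,0.002]
[-0.005,0.03,0.002]
[-0.006,0.021,0.001]
[-0.004,0.013,0.001]
[-0.004,0.008,0.0]
[-0.001,0.004,0.001]
# call 17 from 362.0 deg
[-0.003,0.005,-0.0]
[-0.002,0.005,0.0]
[-0.002,0.004,0.001]
[-0.003,0.005,-0.0]
[-0.003,0.005,0.0]
[-0.003,0.005,0.001]
[-0.002,0.004,-0.0]
[-0.003,0.005,0.0]
# call 18 from 372.0 deg
[-0.004,0.004,0.001]
[-0.003,0.005,0.0]
[-0.003,0.004,0.0]
[-0.003,0.004,0.001]
[-0.004,0.005,0.0]
[-0.003,0.004,0.0]
[-0.004,0.004,0.001]
[-0.004,0.004,0.0]
```

Request:
{"fn": "apply_moves", "kwargs": {
  "steps": [
    [[0.015,-0.009,0.002],[0,0,0],0.15],
    [[0.028,-0.014,0.002],[0,0,0],0.15],
    [[0.028,-0.01,0.001],[0,0,0],0.15],
    [[0.03,-0.007,0.002],[0,0,0],0.15],
    [[0.03,-0.003,0.002],[0,0,0],0.15],
    [[0.031,0.001,0.002],[0,0,0],0.15],
    [[0.03,0.005,0.002],[0,0,0],0.15],
    [[0.03,0.008,0.002],[0,0,0],0.15]
  ]
}}

```text
clock: 27.22
eef_pos: [0.5375, -0.2059, 0.2865]
tool_rot: [-0.005, 1.0, -0.003, 0.008]
ft_force: [15.5, -10.2, -3.2]
grip_width: 0.0181
grasp_force: 59.8
```

Request:
{"fn": "apply_moves", "kwargs": {
  "steps": [
    [[0.028,0.011,0.002],[0,0,0],0.15],
    [[0.026,0.015,0.002],[0,0,0],0.15],
    [[0.025,0.018,0.002],[0,0,0],0.15],
    [[0.022,0.022,0.002],[0,0,0],0.15],
    [[0.019,0.023,0.002],[0,0,0],0.15],
    [[0.017,0.026,0.002],[0,0,0],0.15],
    [[0.013,0.027,0.002],[0,0,0],0.15],
    [[0.01,0.029,0.002],[0,0,0],0.15]
  ]
}}

```text
clock: 27.88
eef_pos: [0.5001, -0.1754, 0.2832]
tool_rot: [-0.002, 1.0, -0.006, 0.002]
ft_force: [1.5, -18.2, 2.0]
grip_width: 0.0183
grasp_force: 60.6
```

Request:
{"fn": "apply_moves", "kwargs": {
  "steps": [
    [[0.006,0.03,0.002],[0,0,0],0.15],
    [[0.002,0.031,0.002],[0,0,0],0.15],
    [[-0.001,0.03,0.002],[0,0,0],0.15],
    [[-0.005,0.03,0.002],[0,0,0],0.15],
    [[-0.006,0.021,0.001],[0,0,0],0.15],
    [[-0.004,0.013,0.001],[0,0,0],0.15],
    [[-0.004,0.008,0],[0,0,0],0.15],
    [[-0.001,0.004,0.001],[0,0,0],0.15]
  ]
}}

```text
clock: 28.55
eef_pos: [0.499, -0.1408, 0.2809]
tool_rot: [-0.003, 1.0, -0.005, -0.001]
ft_force: [-8.2, -16.8, 6.0]
grip_width: 0.0183
grasp_force: 61.1
```

Run:
```python
from circ import *
o=bot.get_obs(); print(ang(o['eef_pos'],o['ft_force']),o['ft_force'],o['eef_pos'],o['tool_rot'])
```

```text
(np.float64(357.2), np.float64(0.0498), 'tang', np.float64(18.6), 'rad', np.float64(2.4)) [ -8.2284324  -16.83432752   5.97154599] [ 0.49904432 -0.14075299  0.28086817] [-0.00273976  0.99998239 -0.00509382 -0.00132651]
```

Request:
{"fn": "apply_moves", "kwargs": {
  "steps": [
    [[-0.003,0.005,0],[0,0,0],0.15],
    [[-0.002,0.005,0],[0,0,0],0.15],
    [[-0.002,0.004,0.001],[0,0,0],0.15],
    [[-0.003,0.005,0],[0,0,0],0.15],
    [[-0.003,0.005,0],[0,0,0],0.15],
    [[-0.003,0.005,0.001],[0,0,0],0.15],
    [[0,0,0],[0,0,0],0.15],
    [[0,0,0],[0,0,0],0.15]
  ]
}}

```text
clock: 29.22
eef_pos: [0.5016, -0.1346, 0.2804]
tool_rot: [-0.003, 1.0, -0.005, -0.002]
ft_force: [-8.8, -15.6, 7.6]
grip_width: 0.0186
grasp_force: 61.1
```

Run:
```python
from circ import *
o=bot.get_obs(); print(ang(o['eef_pos'],o['ft_force']),o['ft_force'],o['eef_pos'],o['tool_rot'])
```

```text
(np.float64(4.8), np.float64(0.0498), 'tang', np.float64(17.9), 'rad', np.float64(1.0)) [ -8.83922078 -15.61096542   7.64686496] [ 0.50155214 -0.13464243  0.28044174] [-0.00272154  0.99998406 -0.00457663 -0.00188075]
```

Request:
{"fn": "apply_moves", "kwargs": {
  "steps": [
    [[0.003,-0.005,0],[0,0,0],0.15],
    [[0.003,-0.005,0],[0,0,0],0.15],
    [[0.002,-0.004,0],[0,0,0],0.15],
    [[0.001,-0.003,0],[0,0,0],0.15],
    [[0,0,0],[0,0,0],0.15],
    [[0,0,0],[0,0,0],0.15],
    [[0,0,0],[0,0,0],0.15],
    [[0,0,0],[0,0,0],0.15]
  ]
}}

```text
clock: 29.88
eef_pos: [0.5015, -0.1348, 0.2805]
tool_rot: [-0.004, 1.0, -0.001, -0.0]
ft_force: [-4.8, -5.3, 5.4]
grip_width: 0.0182
grasp_force: 60.9
```

Run:
```python
from circ import *
o=bot.get_obs(); print(ang(o['eef_pos'],o['ft_force']),o['ft_force'],o['eef_pos'],o['tool_rot'])
```

```text
(np.float64(4.5), np.float64(0.0498), 'tang', np.float64(6.9), 'rad', np.float64(2.0)) [-4.81650129 -5.33730434  5.42965758] [ 0.50147206 -0.13484286  0.28046705] [-4.07846427e-03  9.99990976e-01 -1.18413110e-03 -1.10433118e-04]
```

Crank holds. Relax the rest slightly, open and rise.

Request:
{"fn": "apply_moves", "kwargs": {
  "steps": [
    [[0.003,-0.004,-0.003],[0,0,0],0.15],
    [[0.002,-0.003,-0.003],[0,0,0],0.15],
    [[0,0,0],[0,0,0],0.15],
    [[0,0,0],[0,0,0],0.4],
    [[0,0,0],[0,0,0],0.8],
    [[0,0,0],[0,0,0],1],
    [[0,0,0],[0,0,0],1],
    [[0,0,0],[0,0,0],1]
  ]
}}

```text
clock: 30.55
eef_pos: [0.5007, -0.1355, 0.2811]
tool_rot: [-0.004, 1.0, 0.0, 0.0]
ft_force: [0.3, -0.8, -0.5]
grip_width: 0.0778
grasp_force: 0.0
```

Request:
{"fn": "apply_moves", "kwargs": {
  "steps": [
    [[0,0,0],[0,0,0],1],
    [[0,0,-0.05],[0,0,0],1],
    [[0,0,-0.1],[0,0,0],1],
    [[0,0,-0.15],[0,0,0],1],
    [[0,0,-0.15],[0,0,0],1],
    [[0,0,-0.1],[0,0,0],1],
    [[-0.2,0,0],[0,0,0],1],
    [[-0.2,0,0],[0,0,0],1]
  ]
}}

```text
clock: 31.22
eef_pos: [0.5809, -0.1354, 0.3967]
tool_rot: [-0.004, 1.0, -0.001, 0.004]
ft_force: [1.0, -1.1, 1.4]
grip_width: 0.0851
grasp_force: 0.0
```

Run:
```python
from circ import *
o=bot.get_obs();print({k:np.round(o[k],4) for k in('clock','eef_pos','ft_force')})
c=get_calibration('wrist');im,d=camera('wrist'); save('pics/w6.png',im); P=wcloud(d,c)
m=(P[...,2]>.28)&(P[...,2]<.31)&(P[...,0]>.44)&(P[...,0]<.62)&(np.abs(P[...,1]+.15)<.1)
Q=P[m]; print(len(Q))
if len(Q): print(cv2.minEnclosingCircle(Q[:,:2].astype(np.float32)), np.median(Q,0))
```

```text
{'clock': np.float64(31.2167), 'eef_pos': array([ 0.5809, -0.1354,  0.3967]), 'ft_force': array([ 1.0427, -1.1496,  1.4006])}
811
((0.5014747381210327, -0.13469210267066956), 0.010130065493285656) [ 0.50143308 -0.13475026  0.29516033]
```

View pics/w6.png

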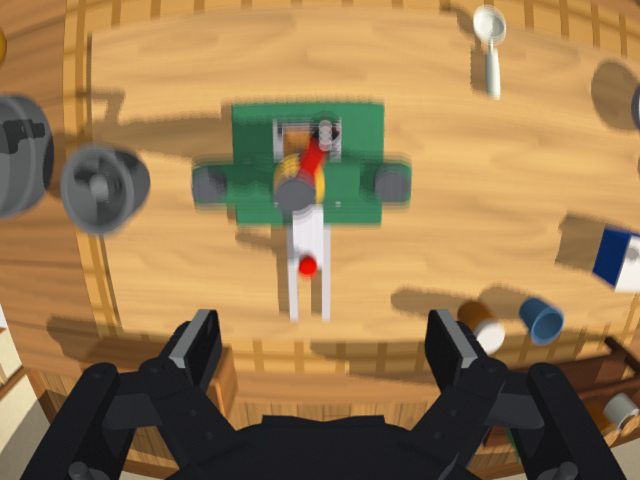

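The picture shows the crank knob at (325,132), which is 364.7° of crank angle (about 179° past contact). The sled is home with its handle at (307,266), nothing else has moved, and the gripper is clear.

Request:
{"fn": "apply_moves", "kwargs": {
  "steps": [
    [[0,0,0],[0,0,0],1],
    [[0,0,0],[0,0,0],1],
    [[0,0,0],[0,0,0],1],
    [[0,0,0],[0,0,0],1],
    [[0,0,0],[0,0,0],1],
    [[0,0,0],[0,0,0],1],
    [[0,0,0],[0,0,0],1],
    [[0,0,0],[0,0,0],1]
  ]
}}

```text
clock: 31.93
eef_pos: [0.5801, -0.135, 0.392]
tool_rot: [-0.004, 1.0, -0.0, 0.001]
ft_force: [0.8, -0.7, -0.1]
grip_width: 0.0853
grasp_force: 0.0
```

```bash
python3 -c "
from workcell import bot
print(bot.job_done())"
```

```text
the job is handed in; nothing more can be done
None
```

The job is handed in at about 32 s: the blank is in the pocket, the sled is home against its stop, and the press is wound about 179° past first contact. I first overran contact by about 50°, then backed off and felt for it again. The arm is clear and nothing else on the board moved in the last wrist view, though the bowl was out of frame.

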